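# Complete the mass set and scan it in

## Task

Complete the set of brass masses for the next lecture: put one spare from the green mat into every empty pocket of the wooden rack, upright and right down, leaving the masses already there alone and any spares left over standing on the mat. Once the rack is full, pick up the hand scanner and point its red window squarely at the centre of the barcode on the rack's blue plate from about 10 cm, hold it still for two seconds, then scan the barcode on the red sloping stand in the same way, and lay the scanner back the right way up on its grey pad. Do not disturb the other things on the bench.

Things in the scene. Friction and masses are not known exactly. Their poses are not given: they have to be found in the camera images.
- rack_label (a point): centre of the white barcode label (58 by 38 mm) on the blue sloping plate (70 by 50 mm, its top edge 61 mm above the table) beyond the rack's -y end, at x 0, y -145 mm from the rack's middle, 45 mm above the table; its z axis is the label's outward normal, which points away from the rack's -y end and 50 degrees up from the level
- mat: fixed green mat, 200 by 200 mm, 3 mm thick, on which the spare masses stand; origin at the centre of its underside, z up
- pad: fixed grey pad, 180 mm (its x) by 170 mm (its y), 3 mm thick, on which the scanner lies; origin at the centre of its underside, z up
- card_label (a point): centre of the white barcode label (62 by 45 mm) on the red sloping plate (75 by 90 mm, top edge 69 mm above the table) of a fixed wooden stand (70 by 80 mm), 55 mm above the table; its z axis is the label's outward normal, which leans from vertical 22 degrees towards the stand's low side, the side away from the robot (turned up to 20 degrees either way)
- scanner: loose hand-held barcode scanner, about 0.15 kg: black straight body 100 mm long (x from -64 to +36 mm), 38 mm wide (y), 32 mm high, with a white head 40 mm wide at its +x end reaching to x = 69 mm and 58 mm high; origin on its underside near the middle of its length, z up as it lies. Take it by the sides of the black body near x = -5 mm, where 38 mm lie between the fingers
- window (a point): centre of the scanner's red window, in the scanner's frame at x 60, y 0, z 25 mm; its z axis is the direction in which the scanner looks, halfway (45 degrees) between the scanner's +x and its -z, so forward and down as it lies; its y is the scanner's y
- pocket1 (a point): Fixed wooden rack, 140 mm (its x) by 210 mm (its y), 30 mm high, with six square pockets 48 mm wide and 18 mm deep, floors 12 mm above the table: pockets 1, 2, 3 in the row x = -35 mm at y = -70, 0, +70 mm from the rack's middle, pockets 4, 5, 6 likewise in the row x = +35 mm. This point: centre of the floor of the rack's pocket 1, 18 mm below its mouth; axes are the rack's, z up
- pocket2 (a point): This point: centre of the floor of the rack's pocket 2, 18 mm below its mouth; axes are the rack's, z up
- pocket3 (a point): This point: centre of the floor of the rack's pocket 3, 18 mm below its mouth; axes are the rack's, z up
- pocket4 (a point): This point: centre of the floor of the rack's pocket 4, 18 mm below its mouth; axes are the rack's, z up
- pocket5 (a point): This point: centre of the floor of the rack's pocket 5, 18 mm below its mouth; axes are the rack's, z up
- pocket6 (a point): This point: centre of the floor of the rack's pocket 6, 18 mm below its mouth; axes are the rack's, z up
- set1: brass mass, 0.3 kg, that already stands in pocket 1, or None if that pocket is empty: cylinder 40 mm across and 30 mm high with a dark band, on top of it a knob 18 mm across and 28 mm high (58 mm in all); origin at the centre of its underside, z up. Leave it where it is
- set2: brass mass, 0.3 kg, that already stands in pocket 2, or None if that pocket is empty: cylinder 40 mm across and 30 mm high with a dark band, on top of it a knob 18 mm across and 28 mm high (58 mm in all); origin at the centre of its underside, z up. Leave it where it is
- set3: brass mass, 0.3 kg, that already stands in pocket 3, or None if that pocket is empty: cylinder 40 mm across and 30 mm high with a dark band, on top of it a knob 18 mm across and 28 mm high (58 mm in all); origin at the centre of its underside, z up. Leave it where it is
- set4: brass mass, 0.3 kg, that already stands in pocket 4, or None if that pocket is empty: cylinder 40 mm across and 30 mm high with a dark band, on top of it a knob 18 mm across and 28 mm high (58 mm in all); origin at the centre of its underside, z up. Leave it where it is
- set5: brass mass, 0.3 kg, that already stands in pocket 5, or None if that pocket is empty: cylinder 40 mm across and 30 mm high with a dark band, on top of it a knob 18 mm across and 28 mm high (58 mm in all); origin at the centre of its underside, z up. Leave it where it is
- set6: brass mass, 0.3 kg, that already stands in pocket 6, or None if that pocket is empty: cylinder 40 mm across and 30 mm high with a dark band, on top of it a knob 18 mm across and 28 mm high (58 mm in all); origin at the centre of its underside, z up. Leave it where it is
- spare1: spare brass mass standing on the green mat, at least 25 mm from its neighbours, the same as those in the rack: about 0.3 kg, cylinder 40 mm across and 30 mm high, on it a knob 18 mm across and 28 mm high to take it by; origin at the centre of its underside, z up
- spare2: spare brass mass standing on the green mat, at least 25 mm from its neighbours, the same as those in the rack: about 0.3 kg, cylinder 40 mm across and 30 mm high, on it a knob 18 mm across and 28 mm high to take it by; origin at the centre of its underside, z up
- spare3: spare brass mass standing on the green mat, at least 25 mm from its neighbours, the same as those in the rack: about 0.3 kg, cylinder 40 mm across and 30 mm high, on it a knob 18 mm across and 28 mm high to take it by; origin at the centre of its underside, z up
- spare4: spare brass mass standing on the green mat, at least 25 mm from its neighbours, the same as those in the rack: about 0.3 kg, cylinder 40 mm across and 30 mm high, on it a knob 18 mm across and 28 mm high to take it by; origin at the centre of its underside, z up
- spare5: spare brass mass standing on the green mat, at least 25 mm from its neighbours, the same as those in the rack: about 0.3 kg, cylinder 40 mm across and 30 mm high, on it a knob 18 mm across and 28 mm high to take it by; origin at the centre of its underside, z up
- steel_cyl: bystander: plain steel cylinder without a knob, 32 mm across, 50 mm high, loose; not one of the set; origin at the centre of its underside
There are look-alikes about, which are no part of the job. What is shaped like the spare3 but orange or purple is not meant.

How it is judged:
By the outcome, as a careful person would: the job done as asked, in the order asked, and still so for the second after the job is handed in, with the robot touching nothing.
Of set1, set2, set3, set4, set5, set6 only 1 to 3 are there at a start; the rules pass over those that are not, and their reading is None.
At some moment in a run one of spare1, spare2, spare3, spare4, spare5, scanner may be knocked a few centimetres aside while the robot is not near it.
It also fails if it takes over 210 s, if anything falls off the work surface, if the arm or the gripper's body presses on something with over 40 N, if the wrist force passes 120 N, or if a joint passes its speed limit or range.

## Robot

A 6-joint arm with a two-finger parallel gripper is mounted at the origin on the work surface. World frame = base frame: x ahead of the robot, y to its left, z up, the work surface at z = 0. Lengths are in m, angles in rad, forces in N, time in s.
With the tool pointing down it reaches from about 0.35 to 0.85 m from the base axis. Payload 8.1 kg.
Tool frame: the origin (TCP) lies at the very end of the fingers, on their centre line; the grasp point (between the pads) lies 19 mm behind it (pinch_z is the distance from the TCP to the grasp point, in m); z points along the fingers, y is the direction in which the jaws open and shut (so a half turn about z gives the same grasp; the last joint's range is limited). The gripper opens to 93 mm and grips with 3 to 60 N. Pads are 15 mm wide; open, the fingers measure 128 mm over their backs; the gripper's body (75 mm by 188 mm) begins 65 mm behind the grasp point.
Start: joints at [-1.283, 0.13, 1.488, -0, 1.523, -0.085], TCP at [0.219, -0.559, 0.219] pointing down, gripper open.
Joint ranges: [-2.96, 2.96], [-0.89, 2.26], [0.02, 2.5], [-1.34, 4.48], [0, 2.73], [-2.66, 2.66]. Speed limits (rad/s): [2.39, 2.39, 2.79, 3.14, 3.14, 3.14].

## Interface

Orientations are given as a rotation vector (axis times angle).
In Python, from plant import * gives the robot as it stands.
- The arm moves only by the tool move_arm, never from a script. Its argument "series" is a list of rows, each a list of 7 numbers: the shift along the tool's x, y, z each as a share of 10 cm, from -1 to 1, then the turn, a rotation vector about the tool's x, y, z each as a share of 180 degrees, from -1 to 1, then the opening, from -1 (shut) to 1 (fully open). In form: [[dx, dy, dz, rx, ry, rz, jaw], ...]. A call has 1 to 8 rows; each row is the pose to reach, as a shift and turn from the pose commanded when the call began, along the tool's axes at that moment, turning the shorter way round; what a row does not reach only later rows make up. A row lasts 1/10 s, in which the tool goes at most 50 mm and 8.59 degrees, less where a joint would pass 70% of its speed; a pose out of reach is approached as far as the arm can. A call with a number of a shift or a turn outside -1 to 1 is refused whole. A call with a gripper value outside its range is refused whole. The fingers move at their own pace and stop on an object; "squeeze" is the grip in N (left out, the last holds). Time passes only in rows, so rows that repeat a pose let the fingers close. It gives the time, the measured TCP pose, the force and the opening at its end, in the units of the state.
- read_state(): the state, without advancing time (a new reading comes with each control period).
- read_camera(name): name is "scene" or "top"; returns a dict with "frame" (384x512x3 uint8, red, green, blue), "K" (3x3 intrinsics, pixels), "rvec" (rotation vector, rad) and "tvec" (3), from world to camera coordinates, as OpenCV has them. Camera axes: x right, y down, z forward; pixel columns grow to the right and rows downward; lengths in m; the calibration is good to about 2 mm. A picture is of the moment at which its call begins. There is no depth.
- close_job(): hands the job in, once; it reports no verdict.
The state is a dict: "t": time; "q": joint angles; "dq": joint speeds; "joint_torque": joint torques, N m; "tool_pos": TCP position; "orientation": TCP orientation; "force": force on the tool from outside, world axes, zero at the start; "wrist_torque": the same for the moment, N m; "opening": finger opening in m.
Only numpy, scipy, OpenCV 4.12 (cv2) and the standard library are available. Lean on these libraries where they do the work, as an engineer would, in place of code of your own. Each camera call takes 0.05 s, during which the arm holds its last target.

## Working session

There is one attempt and no reset: what is moved stays moved. The work goes in short steps, Python scripts to look and compute and a tool call to move; the robot and the scene stay as the last step left them, time stands still between calls to the robot, and variables do not carry over. Pictures are saved under pics/ and viewed, and the job is handed in when it is done.

Besides the shell and the picture viewer there is one more tool, called after "Emit:" as name(argument=value, ...), one argument or row to a line, values as JSON. move_arm: Moves the arm, as the interface text tells. Shift numbers are shares of 10 cm and turn numbers shares of 180 degrees, none past 1 either way. Its arguments: {"type":"object","properties":{"series":{"type":"array","items":{"type":"array","items":{"type":"number"}}},"squeeze":{"type":"number"}},"required":["series"]}

```bash
ls; mkdir -p pics
python3 - <<'E'
from plant import *
import cv2
print(read_state())
for n in ("scene","top"):
    c=read_camera(n); cv2.imwrite(f"pics/{n}0.png",c["frame"][:,:,::-1]); print(n,c["K"],c["rvec"],c["tvec"])
E
```

```text
pics
{'t': 0.0, 'q': array([-1.28343533e+00,  1.31173161e-01,  1.48927601e+00, -2.56802226e-05,
        1.52299740e+00, -8.53791014e-02]), 'dq': array([-0.00037383,  0.00123313, -0.00037624,  0.00041895,  0.00082664,
       -0.00170474]), 'joint_torque': array([ 2.08806217e-03, -5.59853625e+01, -4.91752732e+01,  7.70038459e-02,
        3.56747839e-02, -1.77920301e-04]), 'tool_pos': array([ 0.21836194, -0.55823999,  0.21758208]), 'orientation': array([-3.08538030e+00, -5.81775869e-01,  3.33488232e-04]), 'force': array([-0.26576374,  0.35522542,  0.30703282]), 'wrist_torque': array([0.05081859, 0.01862229, 0.00612203]), 'opening': 0.09280565043114777}
scene [[430.23310173   0.         260.5792054 ]
 [  0.         430.23310173 190.55153483]
 [  0.           0.           1.        ]] [ 2.49426289  0.89764372 -0.22751296] [-0.44386456 -0.29887064  1.1872695 ]
top [[416.22316529   0.         250.95064325]
 [  0.         416.22316529 190.98763935]
 [  0.           0.           1.        ]] [ 2.17304469 -2.0456003   0.20567746] [-0.009962    0.56742292  1.10504914]
```

View pics/scene0.png

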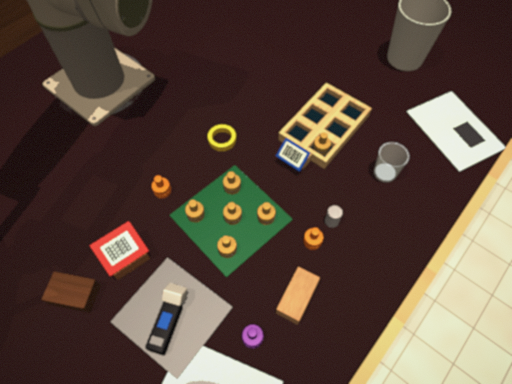

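View pics/top0.png

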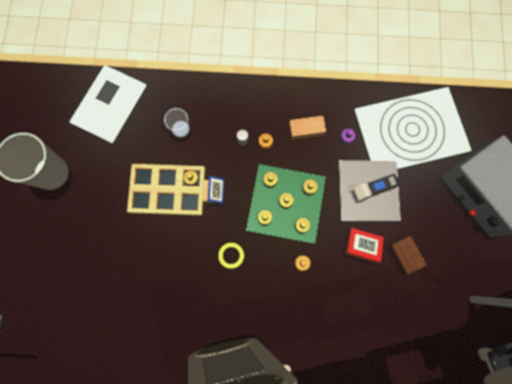

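The scene view shows five brass knobs on the green mat, at (231,181), (195,209), (232,211), (266,211) and (227,245). One brass mass is in the rack at (323,141). The look-alikes are orange at (160,186) and (314,238) and purple at (252,336). The scanner is on the grey pad at (167,318) and the red stand is at (119,248). Next I enlarge the relevant areas and measure.

```bash
cat > h.py <<'E'
import numpy as np, cv2
from scipy.spatial.transform import Rotation as R
from plant import *
class Cam:
    def __init__(s,n):
        c=read_camera(n); s.img=c["frame"][:,:,::-1].copy(); s.K=c["K"]; s.rv=c["rvec"]; s.tv=c["tvec"]
        s.Rm=cv2.Rodrigues(s.rv)[0]; s.C=-s.Rm.T@s.tv
    def proj(s,P): return cv2.projectPoints(np.atleast_2d(np.float64(P)),s.rv,s.tv,s.K,None)[0].reshape(-1,2)
    def ray(s,uv):
        uv=np.atleast_2d(np.float64(uv)); d=np.c_[uv,np.ones(len(uv))]@np.linalg.inv(s.K).T; return d@s.Rm
    def plane(s,uv,z):
        d=s.ray(uv); return s.C+d*((z-s.C[2])/d[:,2])[:,None]
    def hsv(s): return cv2.cvtColor(s.img,cv2.COLOR_BGR2HSV)
def blobs(m,amin=20):
    n,l,st,ce=cv2.connectedComponentsWithStats(m.astype(np.uint8))
    return [(ce[i],st[i,4],l==i) for i in range(1,n) if st[i,4]>=amin]
def crop(img,x0,y0,x1,y1,f,name):
    cv2.imwrite(name,cv2.resize(img[y0:y1,x0:x1],None,fx=f,fy=f,interpolation=cv2.INTER_CUBIC))
def tri(cs,uvs):
    A=np.zeros((3,3));b=np.zeros(3)
    for c,u in zip(cs,uvs):
        d=c.ray(u)[0]; d/=np.linalg.norm(d); M=np.eye(3)-np.outer(d,d); A+=M;b+=M@c.C
    return np.linalg.solve(A,b)
E
python3 - <<'E'
from h import *
s=Cam("scene");t=Cam("top")
crop(s.img,260,70,390,180,6,"pics/s_rack.png");crop(s.img,80,150,300,370,2.7,"pics/s_mat.png")
crop(t.img,115,150,335,250,3.6,"pics/t_rack.png");crop(t.img,330,145,440,280,4.3,"pics/t_scan.png")
for c,n in((s,'s'),(t,'t')):
    h=c.hsv()
    g=(h[:,:,0]>50)&(h[:,:,0]<90)&(h[:,:,1]>80)
    for ce,a,m in blobs(g,300):
        r=cv2.minAreaRect(np.argwhere(cv2.morphologyEx(m.astype(np.uint8),cv2.MORPH_CLOSE,np.ones((9,9))))[:,::-1].astype(np.float32)); print(n,'mat',r,np.round(c.plane(r[0],.003),4))
E
```

```text
s mat ((230.464599609375, 217.03097534179688), (84.57080841064453, 89.8388442993164), 48.8140754699707) [[ 0.5517 -0.0797  0.003 ]]
t mat ((286.0880126953125, 203.51600646972656), (70.65975189208984, 68.78146362304688), 10.304847717285156) [[ 0.5473 -0.0792  0.003 ]]
```

View pics/s_rack.png

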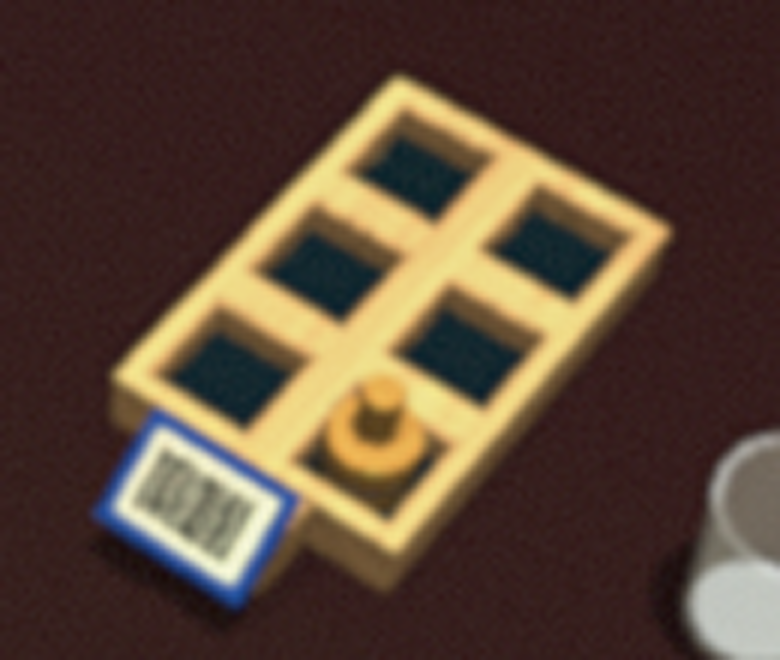

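View pics/s_mat.png

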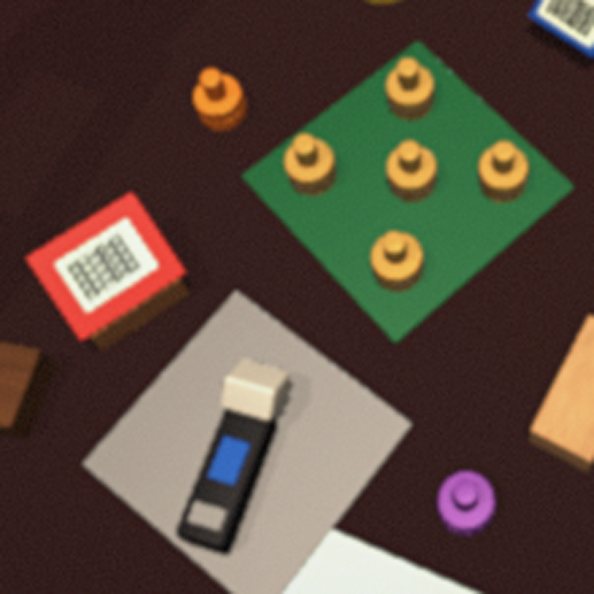

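View pics/t_rack.png

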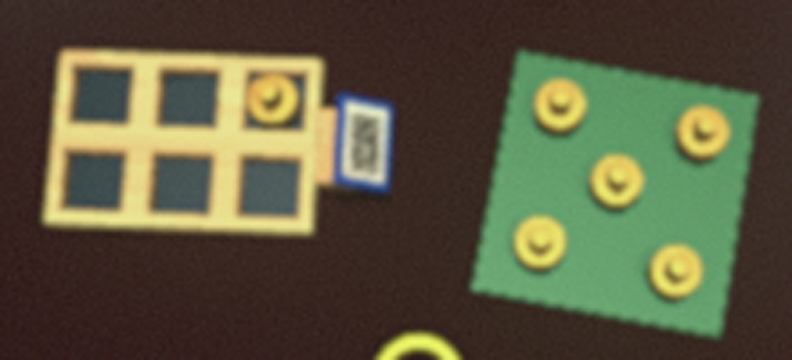

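View pics/t_scan.png

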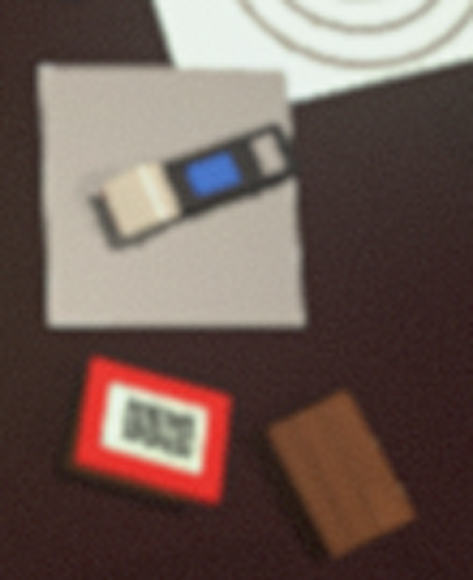

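Only one mass is in the rack. In the top view it sits at (190,177), the outer row at the blue-plate end, so it is in pocket 4. Pockets 1, 2, 3, 5 and 6 are empty, so all five spares are needed. Next I measure.

```bash
cat > meas.py <<'E'
from h import *
s=Cam("scene");t=Cam("top")
S=[];
for c,n,roi in((s,'s',(270,75,385,180)),(t,'t',(120,155,212,225))):
    h=c.hsv().astype(int)
    m=np.zeros(h.shape[:2],bool); x0,y0,x1,y1=roi
    sub=h[y0:y1,x0:x1]; m[y0:y1,x0:x1]=(sub[...,0]<35)&(sub[...,0]>8)&(sub[...,2]>185)&(sub[...,1]>40)
    b=max(blobs(m,200),key=lambda b:b[1])
    pts=np.argwhere(b[2])[:,::-1]
    W=c.plane(pts,.03)[:,:2]
    r=cv2.minAreaRect((W*1000).astype(np.float32)); print(n,'rack',r,b[1])
    # brass
    g=(h[...,0]>8)&(h[...,0]<30)&(h[...,1]>110)&(h[...,2]>90)
    roi=(165,160,295,275) if n=='s' else (245,160,330,245)
    q=np.zeros_like(g); x0,y0,x1,y1=roi; q[y0:y1,x0:x1]=g[y0:y1,x0:x1]
    for ce,a,mm in blobs(q,30):
        print(n,'mass',ce.round(1),a,np.round(c.plane(ce,.025),4)[0,:2])
E
python3 meas.py
python3 - <<'E'
from h import *
t=Cam("top");s=Cam("scene")
crop(t.img,240,160,335,250,8,"pics/t_mat8.png");crop(s.img,165,160,295,260,6,"pics/s_mat8.png")
E
```

```text
s rack ((566.843994140625, 267.12677001953125), (140.3827362060547, 215.2474365234375), 1.3882397413253784) 2040
s mass [231.4 181.1] 261 [ 0.4996 -0.0157]
s mass [167.  187.1] 89 [ 0.3954 -0.123 ]
s mass [193.9 209. ] 281 [ 0.483  -0.1246]
s mass [231.9 211.6] 285 [ 0.5532 -0.0746]
s mass [265.9 211.7] 279 [ 0.6123 -0.0261]
s mass [226.5 245.1] 309 [ 0.5976 -0.1426]
t rack ((565.5324096679688, 262.20733642578125), (140.3817138671875, 223.25991821289062), 1.3206132650375366) 2026
t mass [269.9 179.2] 159 [ 0.6119 -0.0279]
t mass [309.5 186.4] 163 [ 0.5974 -0.1428]
t mass [285.7 200.1] 157 [ 0.5533 -0.076 ]
t mass [264.4 217.2] 147 [ 0.5002 -0.0178]
t mass [302.1 225.2] 159 [ 0.484  -0.1256]
```

View pics/t_mat8.png

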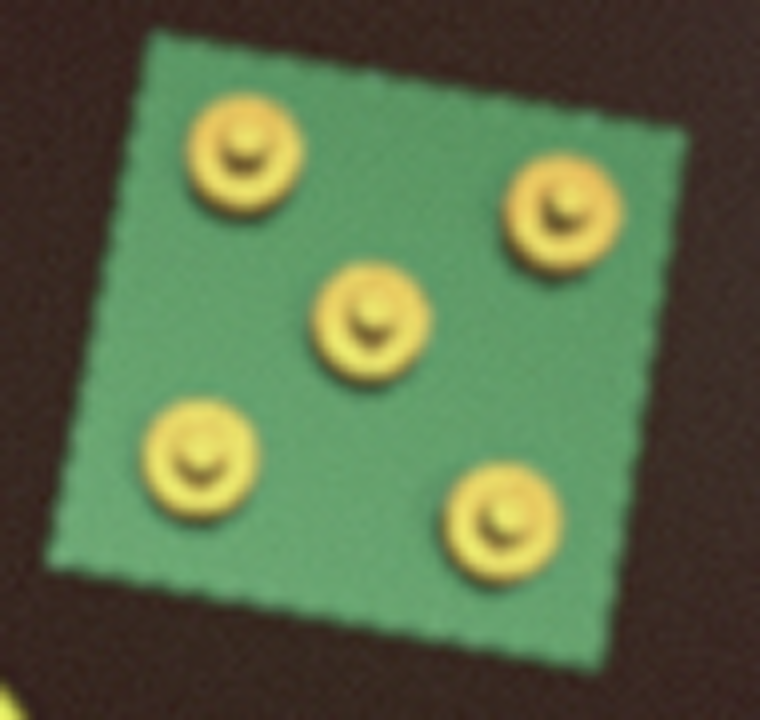

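View pics/s_mat8.png

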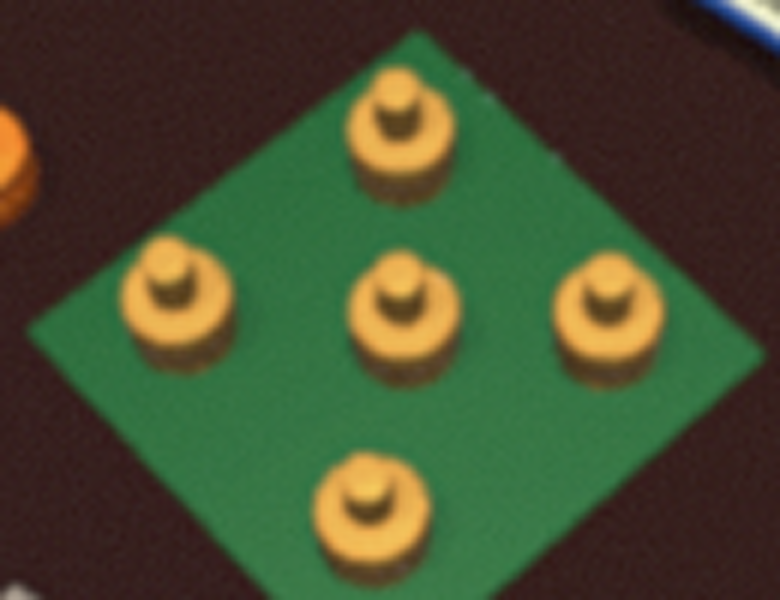

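Run:
```python
from h import *
s=Cam("scene");t=Cam("top")
f=lambda p,k,o:(np.array(p)+.5)/k-.5+np.array(o)
T=f([(64,50),(322,60),(314,234),(43,225)],3.6,(115,150))
Sx=f([(399,73),(672,231),(390,556),(113,378)],6,(260,70))
for c,q in((t,T),(s,Sx)):
    W=c.plane(q,.03)[:,:2]*1000; print(W.round(1),W.mean(0).round(1)); print([ (np.linalg.norm(W[(i+1)%4]-W[i]).round(1), np.degrees(np.arctan2(*(W[(i+1)%4]-W[i])[::-1])).round(2)) for i in range(4)])
A=f([(245,154),(563,213),(371,322),(200,458),(503,522)],8,(240,160))
B=f([(609,315),(372,512),(404,315),(401,132),(178,298)],6,(165,160))
print(t.plane(A,.033).round(4)[:,:2]); print(s.plane(B,.033).round(4)[:,:2])
# pocket fit: dark floor region seen in each
```

```text
[[633.4 373.4]
 [637.5 164.8]
 [496.2 159.3]
 [490.4 373. ]] [564.4 267.6]
[(np.float64(208.6), np.float64(-88.86)), (np.float64(141.5), np.float64(-177.77)), (np.float64(213.8), np.float64(91.54)), (np.float64(142.9), np.float64(0.14))]
[[492.7 375.7]
 [635.4 376.6]
 [638.5 163.3]
 [499.2 161.7]] [566.4 269.3]
[(np.float64(142.6), np.float64(0.37)), (np.float64(213.2), np.float64(-89.17)), (np.float64(139.2), np.float64(-179.34)), (np.float64(214.0), np.float64(91.74))]
[[ 0.6111 -0.0283]
 [ 0.5963 -0.1429]
 [ 0.5525 -0.0761]
 [ 0.5002 -0.0181]
 [ 0.484  -0.1255]]
[[ 0.6156 -0.0297]
 [ 0.5999 -0.1443]
 [ 0.557  -0.0783]
 [ 0.5041 -0.0199]
 [ 0.4876 -0.1266]]
```

```bash
cat > ov.py <<'E'
from h import *
import sys
RX,RY,RA=0.5655,0.2685,np.radians(1.3)
def rack(p):
    p=np.atleast_2d(p).astype(float); c,s_=np.cos(RA),np.sin(RA)
    return np.c_[RX+c*p[:,0]-s_*p[:,1],RY+s_*p[:,0]+c*p[:,1],p[:,2]]
def sq(cx,cy,hx,hy,z): return [(cx-hx,cy-hy,z),(cx+hx,cy-hy,z),(cx+hx,cy+hy,z),(cx-hx,cy+hy,z)]
def draw(c,roi,k,name,polys):
    x0,y0,x1,y1=roi
    im=cv2.resize(c.img[y0:y1,x0:x1],None,fx=k,fy=k,interpolation=cv2.INTER_CUBIC)
    for P,col in polys:
        q=((c.proj(P)-(x0,y0)+.5)*k-.5)
        cv2.polylines(im,[np.round(q*8).astype(int)],True,col,1,cv2.LINE_AA,3)
    cv2.imwrite(name,im)
if __name__=="__main__":
    polys=[(rack(sq(0,0,.07,.105,.03)),(0,0,255))]
    for y in(-.07,0,.07):
        for x in(-.035,.035):
            polys.append((rack(sq(x,y,.024,.024,.03)),(255,0,255))); polys.append((rack(sq(x,y,.024,.024,.012)),(255,255,0)))
    draw(Cam("top"),(120,155,230,225),7,"pics/ovt%s.png"%sys.argv[1],polys); draw(Cam("scene"),(270,75,385,180),5.7,"pics/ovs%s.png"%sys.argv[1],polys)
E
python3 ov.py 1
```

```text
(no output)
```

View pics/ovt1.png

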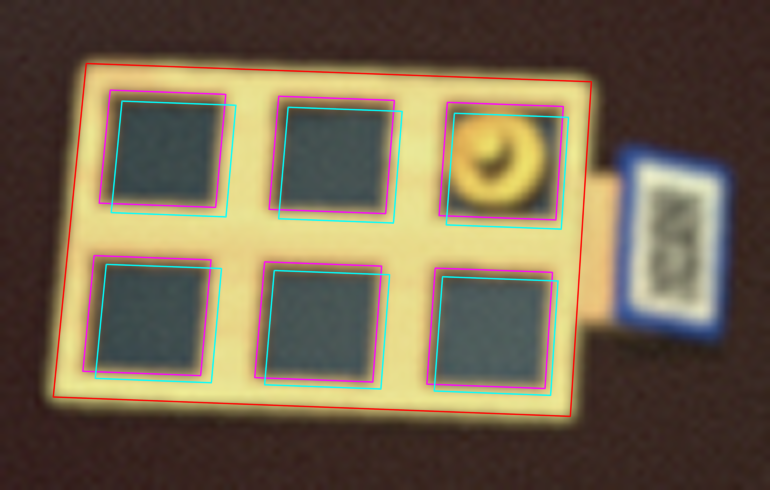

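View pics/ovs1.png

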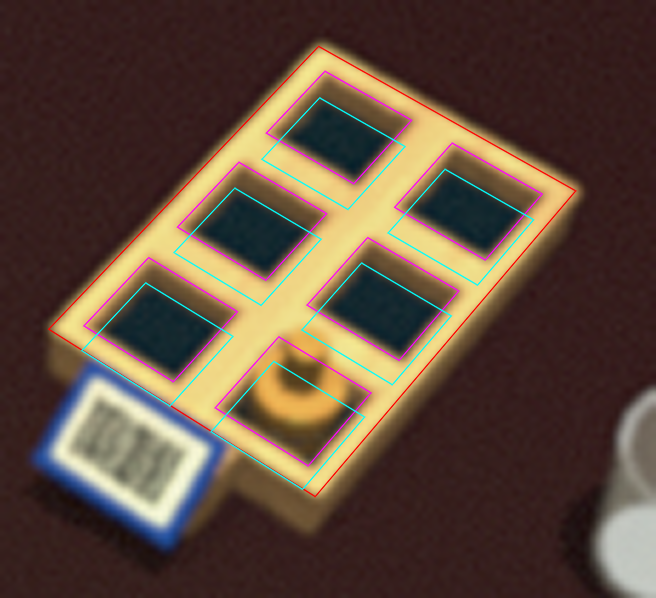

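The overlay fits both views to about 1 mm, with the rack at (0.566, 0.2685) and yaw about 1.3°. I'll square the tool with the world axes while moving towards the mat.

Emit:
move_arm(
  series=[
    [0, 0, 0, 0, 0, 0.1187, 0.0],
    [0.5, -0.7, 0, 0, 0, 0.1187, 0.0],
    [0.5, -0.7, 0, 0, 0, 0.1187, 0.0],
    [0.6, -0.95, 0, 0, 0, 0.1187, 0.0],
    [0.7, -1, 0, 0, 0, 0.1187, 0.0],
    [0.7, -1, 0, 0, 0, 0.1187, 0.0],
  ],
)

```text
t: 1.2
tool_pos: [0.2483, -0.4398, 0.2192]
orientation: [3.14, 0.002, 0.001]
force: [1.3, -0.9, -0.5]
opening: 0.05
```

```bash
cat > st.py <<'E'
from h import *
s=read_state(); Rm=R.from_rotvec(s["orientation"]).as_matrix()
print("t",round(s["t"],2),"pos",s["tool_pos"].round(4),"open",round(s["opening"],4),"F",s["force"].round(1)); print(Rm.round(4).tolist(),"q",s["q"].round(3))
E
python3 st.py
```

```text
t 1.2 pos [ 0.2483 -0.4398  0.2192] open 0.05 F [ 1.3 -0.9 -0.5]
[[1.0, 0.0014, 0.0008], [0.0014, -1.0, -0.0012], [0.0008, 0.0012, -1.0]] q [-1.159 -0.13   1.748  0.     1.523  0.411]
```

Emit:
move_arm(
  series=[
    [0.4, -0.4, 0, 0, 0, 0, -0.1],
    [0.8, -0.8, 0, 0, 0, 0, -0.1],
    [1, -1, 0, 0, 0, 0, -0.1],
    [1, -1, 0, 0, 0, 0, -0.1],
  ],
)

```text
t: 1.6
tool_pos: [0.3505, -0.3382, 0.2189]
orientation: [-3.141, -0.007, -0.002]
force: [-0.9, -0.5, 0.1]
opening: 0.0418
```

Emit:
move_arm(
  series=[
    [0.4, -0.4, 0, 0, 0, 0, -0.1],
    [0.8, -0.8, 0, 0, 0, 0, -0.1],
    [1, -1, 0, 0, 0, 0, -0.1],
    [1, -1, 0, 0, 0, 0, -0.1],
  ],
)

```text
t: 2.0
tool_pos: [0.4503, -0.2383, 0.2187]
orientation: [-3.141, -0.006, -0.002]
force: [-1.1, -0.7, -0.4]
opening: 0.0418
```

Emit:
move_arm(
  series=[
    [0.3, -0.4, 0.4, 0, 0, 0, -0.1],
    [0.5, -0.8, 0.8, 0, 0, 0, -0.1],
    [0.5, -1, 1, 0, 0, 0, -0.1],
    [0.5, -1, 1, 0, 0, 0, -0.1],
  ],
)

```text
t: 2.4
tool_pos: [0.4947, -0.1372, 0.1128]
orientation: [-3.138, -0.004, 0.013]
force: [-0.1, 0.5, -0.7]
opening: 0.0417
```

Emit:
move_arm(
  series=[
    [0.0, -0.4, 0.2, 0, 0, 0, -0.1],
    [0.04, -0.8, 0.2, 0, 0, 0, -0.1],
    [0.04, -1, 0.2, 0, 0, 0, -0.1],
    [0.04, -1, 0.2, 0, 0, 0, -0.1],
    [0.04, -1, 0.2, 0, 0, 0, -0.1],
  ],
)

```text
t: 2.9
tool_pos: [0.5022, -0.0418, 0.0993]
orientation: [3.14, 0.0, 0.002]
force: [0.8, -1.0, 0.8]
opening: 0.0421
```

```bash
python3 st.py
```

```text
t 2.9 pos [ 0.5022 -0.0418  0.0993] open 0.0421 F [ 0.8 -1.   0.8]
[[1.0, 0.0001, 0.0011], [0.0001, -1.0, -0.0011], [0.0011, 0.0011, -1.0]] q [-1.840e-01 -4.000e-02  1.887e+00 -1.000e-03  1.293e+00  1.387e+00]
```

Emit:
move_arm(
  series=[
    [0.0, -0.214, 0, 0, 0, 0, -0.1],
    [0.0, -0.214, 0.2, 0, 0, 0, -0.1],
    [0.0, -0.214, 0.3, 0, 0, 0, -0.1],
    [0.0, -0.214, 0.3, 0, 0, 0, -0.1],
  ],
)

```text
t: 3.3
tool_pos: [0.5001, -0.0202, 0.067]
orientation: [3.142, -0.002, -0.005]
force: [-0.2, -0.8, 0.3]
opening: 0.0418
```

```bash
python3 st.py;python3 - <<'E'
from h import *
s=Cam("scene");t=Cam("top")
a=cv2.resize(s.img[150:230,190:290],None,fx=5,fy=5,interpolation=cv2.INTER_CUBIC);b=cv2.resize(t.img[160:240,240:300],None,fx=5,fy=5,interpolation=cv2.INTER_CUBIC)
cv2.imwrite("pics/hov1.png",np.hstack([a,b]))
E
```

```text
t 3.3 pos [ 0.5001 -0.0202  0.067 ] open 0.0418 F [-0.2 -0.8  0.3]
[[1.0, -0.0016, -0.0032], [-0.0016, -1.0, -0.0], [-0.0032, 0.0, -1.0]] q [-1.420e-01 -5.000e-03  1.917e+00 -1.000e-03  1.234e+00  1.430e+00]
```

View pics/hov1.png

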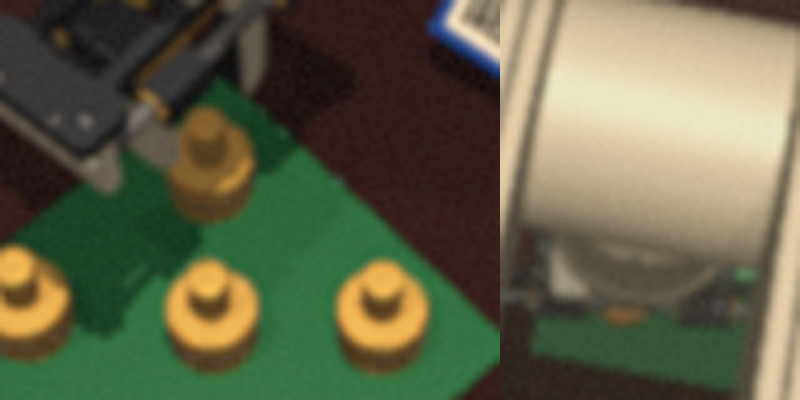

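Run:
```python
from h import *
s=Cam("scene")
P=[(.5001,-.0202,.067),(.5001,-.0202+.021,.067),(.5001,-.0202-.021,.067),(.5001,-.0202+.038,.067),(.5001,-.0202-.038,.067),(.5022,-.019,.061),(.5022,-.019,.033)]
im=cv2.resize(s.img[150:230,190:290],None,fx=7,fy=7,interpolation=cv2.INTER_CUBIC)
for p in ((s.proj(P)-(190,150)+.5)*7-.5): print(p.round()); cv2.drawMarker(im,tuple(int(v) for v in p.round()),(0,0,255),cv2.MARKER_CROSS,9,1)
cv2.imwrite("pics/hov2.png",im)
```

```text
[277. 164.]
[320. 122.]
[234. 208.]
[355.  88.]
[198. 243.]
[286. 175.]
[291. 219.]
```

View pics/hov2.png

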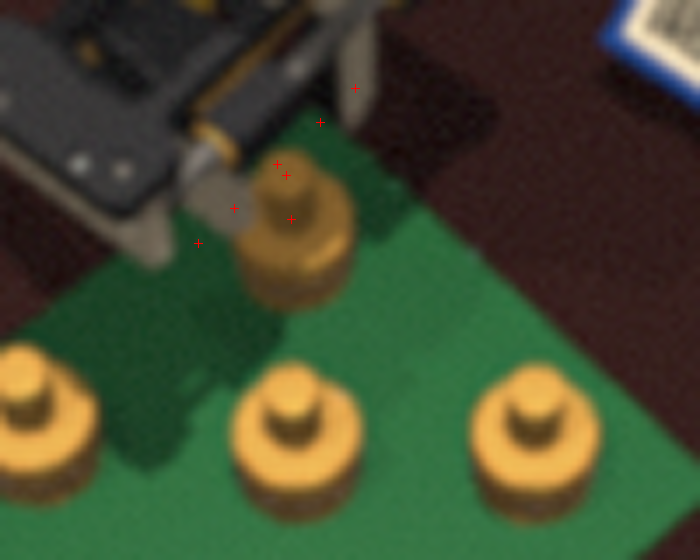

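Run:
```python
from h import *
s=Cam("scene");t=Cam("top")
f=lambda p,k,o:(np.array(p)+.5)/k-.5+np.array(o)
A=f([(245,154),(563,213),(371,322),(200,458),(503,522)],8,(240,160))
B=f([(609,315),(372,512),(404,315),(401,132),(178,298)],6,(165,160))
A2=f([(244,143),(566,200),(374,311),(202,449),(505,513)],8,(240,160))
B2=f([(609,270),(368,474),(404,270),(396,85),(167,256)],6,(165,160))
for i in range(5):
    print("ABCDE"[i],tri((t,s),(A[i],B[i])).round(4),tri((t,s),(A2[i],B2[i])).round(4), t.plane(A2[i],.061)[0,:2].round(4),s.plane(B2[i],.061)[0,:2].round(4))
```

```text
A [ 0.6131 -0.0279  0.0265] [ 0.6103 -0.026   0.0565] [ 0.6083 -0.0269] [ 0.6125 -0.0267]
B [ 0.5978 -0.1432  0.0274] [ 0.5962 -0.1406  0.0551] [ 0.5946 -0.1402] [ 0.5984 -0.1419]
C [ 0.5541 -0.0763  0.0259] [ 0.5529 -0.074   0.0571] [ 0.5512 -0.075 ] [ 0.5553 -0.0741]
D [ 0.5013 -0.0179  0.0272] [ 0.5001 -0.0173  0.0599] [ 0.4994 -0.018 ] [ 0.5011 -0.0171]
E [ 0.485  -0.1256  0.0279] [ 0.4838 -0.1235  0.0576] [ 0.4835 -0.1229] [ 0.4853 -0.1247]
```

Emit:
move_arm(
  series=[
    [0, -0.01, 0.15, 0, 0, 0, -0.1],
    [0, -0.01, 0.31, 0, 0, 0, -0.1],
    [0, -0.01, 0.31, 0, 0, 0, -0.1],
    [0, -0.01, 0.31, 0, 0, 0, -0.8],
    [0, -0.01, 0.31, 0, 0, 0, -1],
    [0, -0.01, 0.31, 0, 0, 0, -1],
    [0, -0.01, 0.31, 0, 0, 0, -1],
    [0, -0.01, 0.31, 0, 0, 0, -1],
  ],
  squeeze=30,
)

```text
t: 4.35
tool_pos: [0.5021, -0.018, 0.0385]
orientation: [3.141, -0.0, 0.002]
force: [0.2, -1.1, 3.4]
opening: 0.0177
```

Emit:
move_arm(
  series=[
    [0, 0, 0, 0, 0, 0, -1],
    [0, 0, -0.2, 0, 0, 0, -1],
    [0, 0, -0.5, 0, 0, 0, -1],
    [0, 0, -0.8, 0, 0, 0, -1],
    [0, 0, -1, 0, 0, 0, -1],
    [0, 0, -1, 0, 0, 0, -1],
  ],
)

```text
t: 4.95
tool_pos: [0.5032, -0.0179, 0.1405]
orientation: [3.141, -0.0, 0.008]
force: [0.7, -0.6, -2.7]
opening: 0.0175
```

```bash
python3 st.py;python3 - <<'E'
from h import *
s=Cam("scene")
crop(s.img,170,90,310,200,5,"pics/lift1.png")
E
```

```text
t 4.95 pos [ 0.5032 -0.0179  0.1405] open 0.0175 F [ 0.7 -0.6 -2.7]
[[1.0, -0.0, 0.0048], [-0.0, -1.0, -0.0005], [0.0048, 0.0005, -1.0]] q [-0.138 -0.086  1.853  0.     1.37   1.433]
```

View pics/lift1.png

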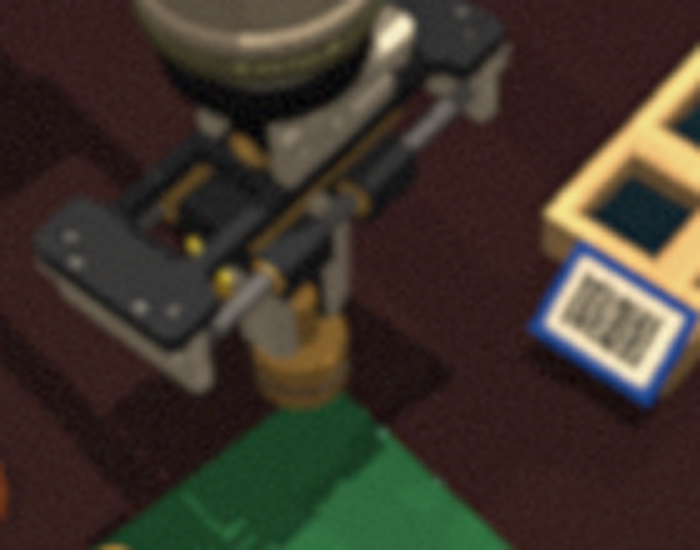

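Emit:
move_arm(
  series=[
    [0.1, -0.25, 0, 0, 0, 0, -1],
    [0.25, -0.55, 0, 0, 0, 0, -1],
    [0.25, -0.85, 0, 0, 0, 0, -1],
    [0.25, -1, 0, 0, 0, 0, -1],
  ],
)

```text
t: 5.4
tool_pos: [0.5248, 0.0842, 0.1348]
orientation: [-3.141, -0.002, 0.007]
force: [-0.2, -1.6, -2.6]
opening: 0.0171
```

Emit:
move_arm(
  series=[
    [0.1, -0.3, 0, 0, 0, 0, -1],
    [0.25, -0.65, 0, 0, 0, 0, -1],
    [0.25, -1, 0, 0, 0, 0, -1],
  ],
)

```text
t: 5.7
tool_pos: [0.5515, 0.1827, 0.1357]
orientation: [3.141, -0.002, -0.003]
force: [-0.0, 0.3, -2.7]
opening: 0.0176
```

Emit:
move_arm(
  series=[
    [0.1, -0.3, 0, 0, 0, 0, -1],
    [0.25, -0.65, 0, 0, 0, 0, -1],
    [0.25, -1, 0, 0, 0, 0, -1],
  ],
)

```text
t: 6.0
tool_pos: [0.5766, 0.2826, 0.1353]
orientation: [3.14, -0.001, -0.003]
force: [0.7, -1.0, -2.8]
opening: 0.0175
```

Emit:
move_arm(
  series=[
    [0.1, -0.3, 0, 0, 0, 0, -1],
    [0.236, -0.573, 0, 0, 0, 0, -1],
    [0.236, -0.573, 0, 0, 0, 0, -1],
    [0.236, -0.573, 0, 0, 0, 0, -1],
    [0.236, -0.573, 0, 0, 0, 0, -1],
  ],
)

```text
t: 6.5
tool_pos: [0.5993, 0.3383, 0.1361]
orientation: [3.14, -0.001, -0.003]
force: [0.3, -0.5, -2.9]
opening: 0.0171
```

```bash
python3 st.py;python3 - <<'E'
from h import *
s=Cam("scene");t=Cam("top")
crop(s.img,260,50,400,160,5,"pics/pl1.png")
E
```

```text
t 6.5 pos [0.5993 0.3383 0.1361] open 0.0171 F [ 0.3 -0.5 -2.9]
[[1.0, -0.0005, -0.0021], [-0.0005, -1.0, -0.0014], [-0.0021, 0.0014, -1.0]] q [ 0.44   0.415  1.303 -0.     1.426  2.011]
```

View pics/pl1.png

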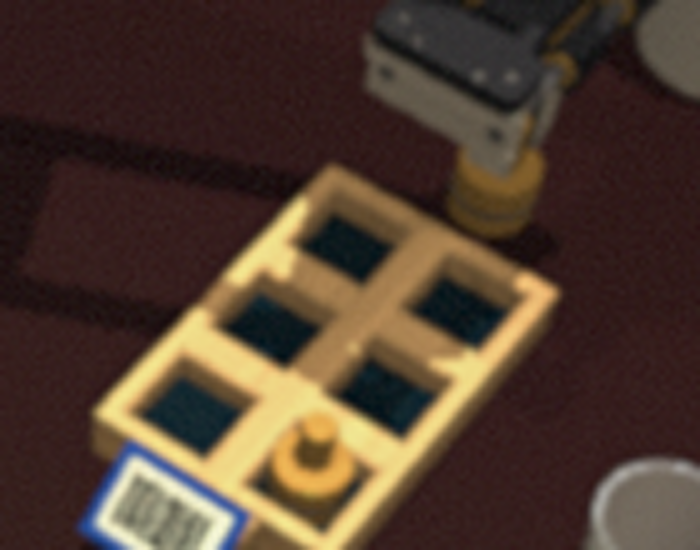

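Emit:
move_arm(
  series=[
    [0.005, -0.005, 0.3, 0, 0, 0, -1],
    [0.005, -0.005, 0.62, 0, 0, 0, -1],
    [0.005, -0.005, 0.62, 0, 0, 0, -1],
    [0.005, -0.005, 0.62, 0, 0, 0, -1],
  ],
)

```text
t: 7.0
tool_pos: [0.5999, 0.3391, 0.0754]
orientation: [3.141, -0.001, -0.003]
force: [0.7, 0.0, -2.4]
opening: 0.0173
```

```bash
cat > chk.py <<'E'
# chk.py name x y zbase pocket-x pocket-y : overlay mass base circle (believed), pocket mouth
import sys; from ov import *
a=sys.argv; x,y,zb=map(float,a[2:5]); px,py=map(float,a[5:7])
th=np.linspace(0,2*np.pi,40)[:-1]
cir=lambda r,z:np.c_[x+r*np.cos(th),y+r*np.sin(th),z+0*th]
p=rack([(px,py,.03)])[0]; print("pocket",p.round(4))
s=Cam("scene"); u,v=s.proj(p)[0].astype(int)
draw(s,(u-35,v-35,u+45,v+35),9,a[1],[(cir(.02,zb),(0,0,255)),(cir(.02,zb+.03),(0,255,0)),(rack(sq(px,py,.024,.024,.03)),(255,0,255))])
E
sed -i 's/RX,RY,RA=0.5655/RX,RY,RA=0.566/' ov.py
python3 st.py; python3 chk.py pics/c1.png .5993 .3383 .041 .035 .07
```

```text
t 7.0 pos [0.5999 0.3391 0.0754] open 0.0173 F [ 0.7  0.  -2.4]
[[1.0, -0.0008, -0.0018], [-0.0008, -1.0, -0.0009], [-0.0018, 0.0009, -1.0]] q [ 0.44   0.467  1.35  -0.     1.326  2.012]
pocket [0.5994 0.3393 0.03  ]
```

View pics/c1.png

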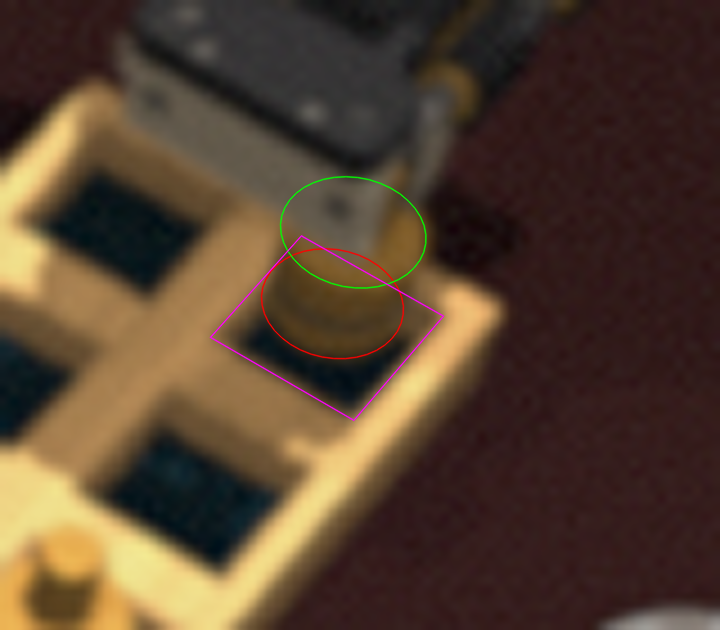

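Emit:
move_arm(
  series=[
    [0, 0, 0.15, 0, 0, 0, -1],
    [0, 0, 0.28, 0, 0, 0, -1],
    [0, 0, 0.285, 0, 0, 0, -1],
    [0, 0, 0.285, 0, 0, 0, -1],
  ],
)

```text
t: 7.45
tool_pos: [0.5999, 0.3398, 0.0464]
orientation: [3.141, -0.0, -0.002]
force: [0.4, -0.4, -2.4]
opening: 0.0174
```

```bash
python3 st.py
```

```text
t 7.45 pos [0.5999 0.3398 0.0464] open 0.0174 F [ 0.4 -0.4 -2.4]
[[1.0, -0.0001, -0.0014], [-0.0001, -1.0, -0.0007], [-0.0014, 0.0007, -1.0]] q [ 0.441  0.497  1.366 -0.     1.28   2.012]
```

Emit:
move_arm(
  series=[
    [0, 0, 0.015, 0, 0, 0, -1],
    [0, 0, 0.015, 0, 0, 0, -1],
    [0, 0, 0.015, 0, 0, 0, -0.1],
    [0, 0, 0.015, 0, 0, 0, -0.1],
    [0, 0, 0.015, 0, 0, 0, -0.1],
    [0, 0, -0.2, 0, 0, 0, -0.1],
    [0, 0, -0.6, 0, 0, 0, -0.1],
    [0, 0, -0.6, 0, 0, 0, -0.1],
  ],
)

```text
t: 8.25
tool_pos: [0.6042, 0.3418, 0.1145]
orientation: [-3.137, 0.0, -0.015]
force: [0.8, -0.5, 1.1]
opening: 0.0416
```

```bash
python3 st.py;python3 - <<'E'
from h import *
s=Cam("scene")
crop(s.img,260,50,400,160,5,"pics/pl2.png")
E
```

```text
t 8.25 pos [0.6042 0.3418 0.1145] open 0.0416 F [ 0.8 -0.5  1.1]
[[1.0, -0.0, 0.0094], [-0.0001, -1.0, 0.0045], [0.0094, -0.0045, -0.9999]] q [0.441 0.434 1.319 0.    1.378 2.012]
```

View pics/pl2.png

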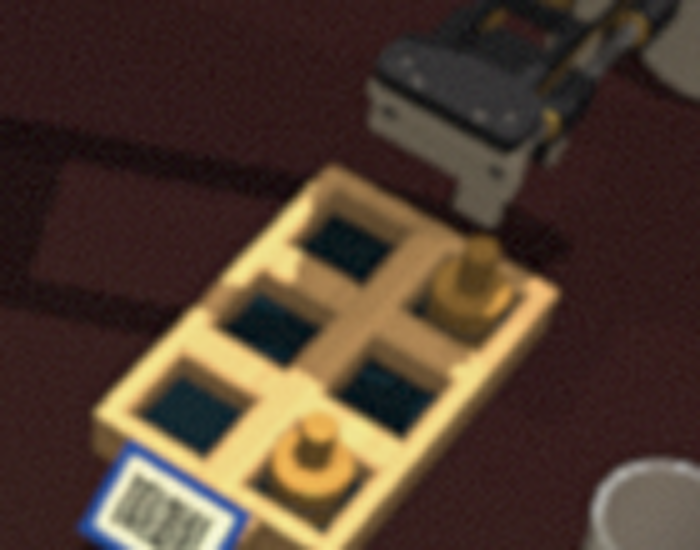

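Emit:
move_arm(
  series=[
    [0.0, 0.45, -0.2, 0, 0, 0, -0.1],
    [0.03, 0.9, -0.2, 0, 0, 0, -0.1],
    [0.03, 1, -0.2, 0, 0, 0, -0.1],
  ],
)

```text
t: 8.6
tool_pos: [0.6039, 0.236, 0.1269]
orientation: [3.14, -0.004, 0.0]
force: [0.2, -0.5, 0.3]
opening: 0.0422
```

Emit:
move_arm(
  series=[
    [0.0, 0.5, 0, 0, 0, 0, -0.1],
    [0.03, 1, 0, 0, 0, 0, -0.1],
    [0.03, 1, 0, 0, 0, 0, -0.1],
  ],
)

```text
t: 8.9
tool_pos: [0.6064, 0.1347, 0.1261]
orientation: [3.139, -0.008, -0.002]
force: [-0.9, -0.0, 1.0]
opening: 0.0419
```

```bash
python3 meas.py | grep mass
```

```text
s mass [167.  187.2] 91 [ 0.3958 -0.1233]
s mass [203.1 208. ] 558 [ 0.4971 -0.1093]
s mass [265.9 211.7] 278 [ 0.6124 -0.0261]
s mass [226.5 245.1] 308 [ 0.5976 -0.1427]
t mass [269.9 179.1] 159 [ 0.6122 -0.0278]
t mass [309.6 186.4] 164 [ 0.5973 -0.1429]
t mass [296.9 219.9] 321 [ 0.4982 -0.1103]
```

One blob is now double-sized, so a spare seems to have been knocked. Looking.

Run:
```python
from h import *
s=Cam("scene");t=Cam("top")
a=cv2.resize(s.img[165:275,165:295],None,fx=3.2,fy=3.2,interpolation=cv2.INTER_CUBIC);b=cv2.resize(t.img[160:250,245:335],(352,352),interpolation=cv2.INTER_CUBIC)
cv2.imwrite("pics/knock.png",np.hstack([a,b]))
```

```text
(no output)
```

View pics/knock.png

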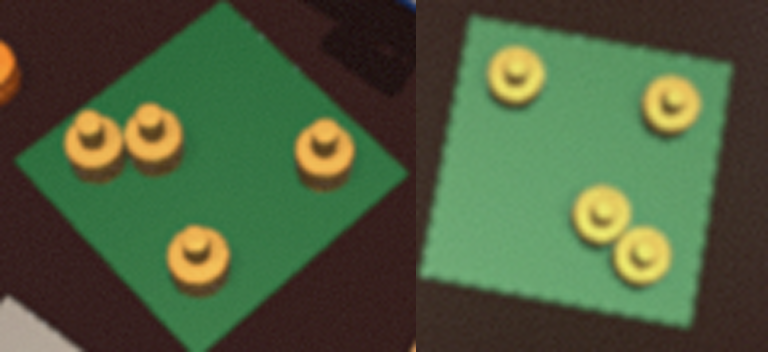

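The middle spare C was knocked up against E. Both are still upright. Taking A first; it hasn't moved.

Emit:
move_arm(
  series=[
    [0.03, 0.5, 0, 0, 0, 0, -0.1],
    [0.048, 0.95, 0, 0, 0, 0, -0.1],
    [0.048, 0.95, 0, 0, 0, 0, -0.1],
  ],
)

```text
t: 9.4
tool_pos: [0.6115, 0.042, 0.1268]
orientation: [3.14, -0.003, -0.0]
force: [-0.3, 0.4, 0.9]
opening: 0.0419
```

Emit:
move_arm(
  series=[
    [0, 0.4, 0.1, 0, 0, 0, -0.1],
    [0, 0.72, 0.3, 0, 0, 0, -0.1],
    [0, 0.72, 0.5, 0, 0, 0, -0.1],
    [0, 0.72, 0.5, 0, 0, 0, -0.1],
  ],
)

```text
t: 9.8
tool_pos: [0.6089, -0.0256, 0.0735]
orientation: [-3.14, -0.0, 0.009]
force: [0.1, 0.0, -0.6]
opening: 0.0417
```

```bash
python3 st.py
```

```text
t 9.8 pos [ 0.6089 -0.0256  0.0735] open 0.0417 F [ 0.1  0.  -0.6]
[[1.0, 0.0001, -0.0059], [0.0001, -1.0, 0.0013], [-0.0059, -0.0013, -1.0]] q [-1.260e-01  2.720e-01  1.599e+00  1.000e-03  1.276e+00  1.444e+00]
```

Emit:
move_arm(
  series=[
    [0, 0, 0.2, 0, 0, 0, -0.1],
    [0, 0, 0.38, 0, 0, 0, -0.1],
    [0, 0, 0.38, 0, 0, 0, -0.1],
    [0, 0, 0.38, 0, 0, 0, -1],
    [0, 0, 0.38, 0, 0, 0, -1],
    [0, 0, 0.38, 0, 0, 0, -1],
    [0, 0, 0.38, 0, 0, 0, -1],
    [0, 0, 0.38, 0, 0, 0, -1],
  ],
)

```text
t: 10.6
tool_pos: [0.6122, -0.0272, 0.0404]
orientation: [3.141, -0.001, 0.003]
force: [0.5, -0.8, 4.5]
opening: 0.0175
```

Emit:
move_arm(
  series=[
    [0, 0, 0, 0, 0, 0, -1],
    [0, 0, -0.2, 0, 0, 0, -1],
    [0, 0, -0.5, 0, 0, 0, -1],
    [0, 0, -0.8, 0, 0, 0, -1],
    [0, 0, -1, 0, 0, 0, -1],
    [0, 0, -1, 0, 0, 0, -1],
  ],
)

```text
t: 11.2
tool_pos: [0.6132, -0.0272, 0.1425]
orientation: [3.141, -0.0, 0.008]
force: [-0.4, 0.1, -3.1]
opening: 0.017
```

```bash
python3 st.py;python3 - <<'E'
from h import *
s=Cam("scene");t=Cam("top")
crop(s.img,170,120,330,240,4,"pics/lift2.png")
E
```

```text
t 11.2 pos [ 0.6132 -0.0272  0.1425] open 0.017 F [-0.4  0.1 -3.1]
[[1.0, -0.0002, 0.0052], [-0.0002, -1.0, -0.0005], [0.0052, 0.0005, -1.0]] q [-0.128  0.208  1.542  0.     1.386  1.443]
```

View pics/lift2.png

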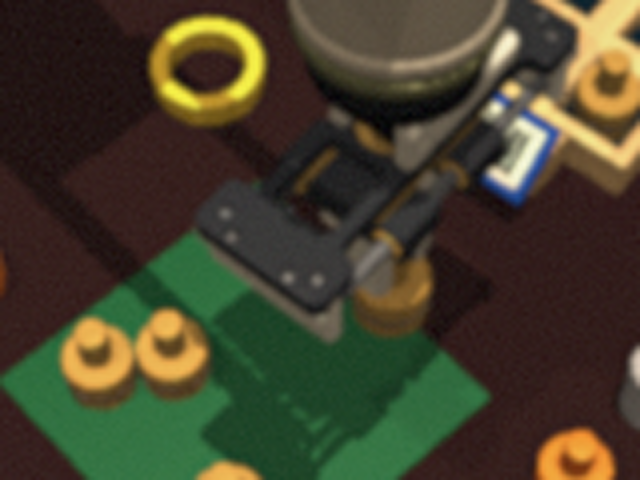

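Emit:
move_arm(
  series=[
    [0, -0.25, 0, 0, 0, 0, -1],
    [-0.05, -0.55, 0, 0, 0, 0, -1],
    [-0.05, -0.85, 0, 0, 0, 0, -1],
    [-0.05, -1, 0, 0, 0, 0, -1],
  ],
)

```text
t: 11.7
tool_pos: [0.6044, 0.0751, 0.1362]
orientation: [-3.141, -0.002, 0.007]
force: [-0.3, -0.3, -2.7]
opening: 0.0174
```

Emit:
move_arm(
  series=[
    [0, -0.3, 0, 0, 0, 0, -1],
    [-0.05, -0.65, 0, 0, 0, 0, -1],
    [-0.05, -1, 0, 0, 0, 0, -1],
  ],
)

```text
t: 12.0
tool_pos: [0.5999, 0.1734, 0.137]
orientation: [3.141, -0.001, -0.005]
force: [0.5, -0.5, -3.6]
opening: 0.0174
```

Emit:
move_arm(
  series=[
    [0, -0.3, 0, 0, 0, 0, -1],
    [-0.007, -0.65, 0, 0, 0, 0, -1],
    [-0.007, -0.965, 0, 0, 0, 0, -1],
    [-0.007, -0.965, 0, 0, 0, 0, -1],
    [-0.007, -0.965, 0.3, 0, 0, 0, -1],
    [-0.007, -0.965, 0.6, 0, 0, 0, -1],
    [-0.007, -0.965, 0.6, 0, 0, 0, -1],
    [-0.007, -0.965, 0.6, 0, 0, 0, -1],
  ],
)

```text
t: 12.8
tool_pos: [0.5994, 0.2684, 0.0776]
orientation: [3.14, -0.001, -0.006]
force: [0.3, -0.2, -2.6]
opening: 0.0168
```

```bash
python3 st.py; python3 chk.py pics/c2.png .601 .2693 .041 .035 .0
```

```text
t 12.8 pos [0.5994 0.2684 0.0776] open 0.0168 F [ 0.3 -0.2 -2.6]
[[1.0, -0.0006, -0.0036], [-0.0006, -1.0, -0.0015], [-0.0036, 0.0015, -1.0]] q [ 0.343  0.385  1.452 -0.     1.308  1.914]
pocket [0.601  0.2693 0.03  ]
```

View pics/c2.png

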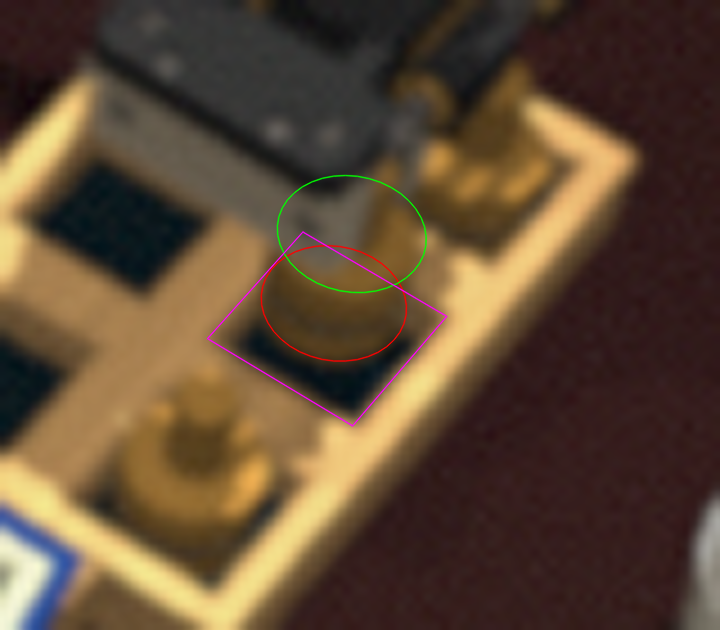

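Emit:
move_arm(
  series=[
    [0, 0, 0.15, 0, 0, 0, -1],
    [0, 0, 0.3, 0, 0, 0, -1],
    [0, 0, 0.315, 0, 0, 0, -1],
    [0, 0, 0.32, 0, 0, 0, -1],
    [0, 0, 0.32, 0, 0, 0, -1],
    [0, 0, 0.32, 0, 0, 0, -0.1],
    [0, 0, 0.32, 0, 0, 0, -0.1],
    [0, 0, 0.32, 0, 0, 0, -0.1],
  ],
)

```text
t: 13.65
tool_pos: [0.6007, 0.2697, 0.0475]
orientation: [-3.141, -0.0, -0.001]
force: [-0.1, -0.1, 0.1]
opening: 0.0367
```

Emit:
move_arm(
  series=[
    [0, 0, -0.15, 0, 0, 0, -0.1],
    [0, 0, -0.5, 0, 0, 0, -0.1],
    [0, 0, -0.8, 0, 0, 0, -0.1],
    [0, 0, -0.8, 0, 0, 0, -0.1],
    [0.0, 0.5, -0.8, 0, 0, 0, -0.1],
    [0.0, 1, -0.8, 0, 0, 0, -0.1],
    [0.0, 1, -0.8, 0, 0, 0, -0.1],
  ],
)

```text
t: 14.35
tool_pos: [0.6009, 0.1641, 0.1277]
orientation: [3.139, -0.007, 0.0]
force: [-0.3, -0.6, -0.4]
opening: 0.042
```

```bash
python3 st.py;python3 meas.py | grep mass
python3 - <<'E'
from h import *
s=Cam("scene");t=Cam("top")
a=cv2.resize(s.img[70:275,165:385],None,fx=2.4,fy=2.4,interpolation=cv2.INTER_CUBIC);b=cv2.resize(t.img[160:245,250:330],None,fx=3.4,fy=3.4,interpolation=cv2.INTER_CUBIC)
b=cv2.copyMakeBorder(b,0,a.shape[0]-b.shape[0],0,0,cv2.BORDER_CONSTANT)
cv2.imwrite("pics/p2.png",np.hstack([a,b]))
E
```

```text
t 14.35 pos [0.6009 0.1641 0.1277] open 0.042 F [-0.3 -0.6 -0.4]
[[1.0, -0.0044, 0.0002], [-0.0043, -1.0, -0.0021], [0.0003, 0.0021, -1.0]] q [ 0.186  0.249  1.523 -0.002  1.37   1.761]
s mass [167.  187.2] 91 [ 0.3958 -0.1233]
s mass [203.1 208. ] 561 [ 0.4971 -0.1094]
s mass [226.5 245.1] 310 [ 0.5975 -0.1426]
t mass [309.6 186.4] 162 [ 0.5973 -0.1429]
t mass [297.  219.9] 321 [ 0.4981 -0.1105]
```

View pics/p2.png

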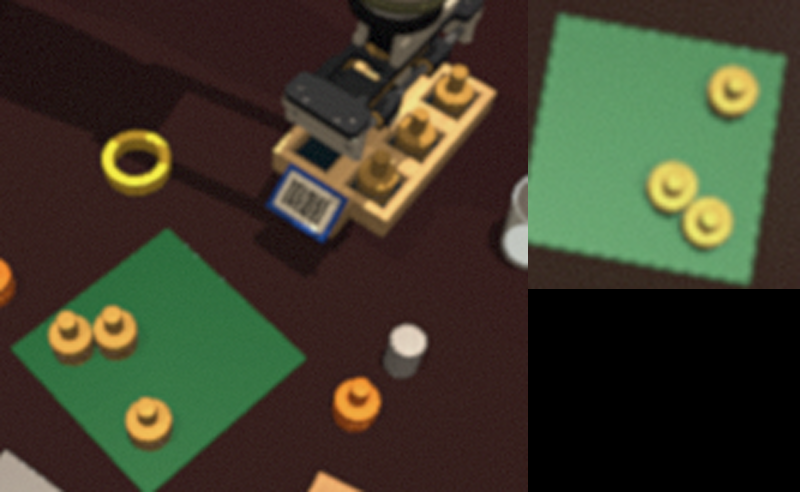

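Run:
```python
from h import *
s=Cam("scene");t=Cam("top")
a=cv2.resize(t.img[200:240,280:320],None,fx=10,fy=10,interpolation=cv2.INTER_CUBIC);b=cv2.resize(s.img[190:230,180:230],None,fx=10,fy=10,interpolation=cv2.INTER_CUBIC)
cv2.imwrite("pics/ce.png",np.hstack([a,b]))
```

```text
(no output)
```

View pics/ce.png

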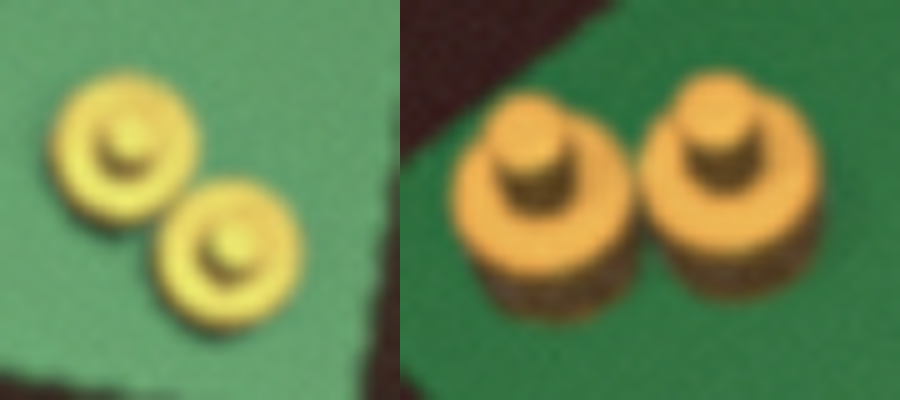

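Run:
```python
from h import *
s=Cam("scene");t=Cam("top")
print(t.plane([(291.95,214.25),(302.35,224.65)],.033).round(4)); print(s.plane([(180+33.2-.45,190+16.8-.45),(180+14.3-.45,190+19.3-.45)],.033).round(4))
for a,b in(((291.95,214.25),(212.75,206.35)),((302.35,224.65),(193.85,208.85))): print(tri((t,s),(a,b)).round(4))
```

```text
[[ 0.5122 -0.0949  0.033 ]
 [ 0.4845 -0.1252  0.033 ]]
[[ 0.5145 -0.0949  0.033 ]
 [ 0.4862 -0.1265  0.033 ]]
[ 0.513  -0.0946  0.0303]
[ 0.4849 -0.1256  0.0299]
```

Emit:
move_arm(
  series=[
    [-0.15, 0.5, 0, 0, 0, 0, -0.15],
    [-0.35, 1, 0, 0, 0, 0, -0.15],
    [-0.35, 1, 0, 0, 0, 0, -0.15],
  ],
)

```text
t: 15.05
tool_pos: [0.5638, 0.0663, 0.1265]
orientation: [3.14, -0.003, -0.003]
force: [0.9, 0.9, -0.5]
opening: 0.0394
```

Emit:
move_arm(
  series=[
    [-0.15, 0.5, 0, 0, 0, 0, -0.15],
    [-0.35, 1, 0, 0, 0, 0, -0.15],
    [-0.35, 1, 0, 0, 0, 0, -0.15],
  ],
)

```text
t: 15.35
tool_pos: [0.5294, -0.0337, 0.1271]
orientation: [3.14, -0.004, -0.001]
force: [0.5, 0.6, -0.3]
opening: 0.0392
```

Emit:
move_arm(
  series=[
    [-0.1, 0.4, 0, 0, 0, 0, -0.15],
    [-0.178, 0.639, 0.2, 0, 0, 0, -0.15],
    [-0.178, 0.639, 0.5, 0, 0, 0, -0.15],
    [-0.178, 0.639, 0.55, 0, 0, 0, -0.15],
    [-0.178, 0.639, 0.55, 0, 0, 0, -0.15],
  ],
)

```text
t: 15.85
tool_pos: [0.5121, -0.0931, 0.0712]
orientation: [-3.14, -0.001, 0.004]
force: [-0.2, 0.4, 0.8]
opening: 0.0395
```

```bash
python3 st.py
python3 - <<'E'
from h import *
s=Cam("scene")
crop(s.img,165,160,265,230,7,"pics/hovC.png")
E
```

```text
t 15.85 pos [ 0.5121 -0.0931  0.0712] open 0.0395 F [-0.2  0.4  0.8]
[[1.0, 0.0008, -0.0026], [0.0008, -1.0, 0.0012], [-0.0026, -0.0012, -1.0]] q [-0.279  0.043  1.859  0.     1.242  1.291]
```

View pics/hovC.png

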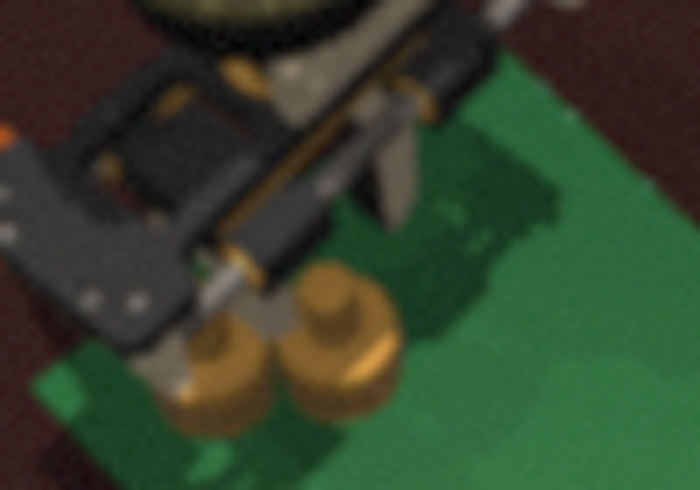

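Emit:
move_arm(
  series=[
    [0, 0, 0.15, 0, 0, 0, -0.15],
    [0, 0, 0.33, 0, 0, 0, -0.15],
    [0, 0, 0.33, 0, 0, 0, -0.15],
    [0, 0, 0.33, 0, 0, 0, -1],
    [0, 0, 0.33, 0, 0, 0, -1],
    [0, 0, 0.33, 0, 0, 0, -1],
    [0, 0, 0.33, 0, 0, 0, -1],
    [0, 0, 0.33, 0, 0, 0, -1],
  ],
)

```text
t: 16.7
tool_pos: [0.5136, -0.0948, 0.0401]
orientation: [3.141, -0.0, 0.003]
force: [-0.2, -1.9, 4.3]
opening: 0.0174
```

Emit:
move_arm(
  series=[
    [0, 0, 0, 0, 0, 0, -1],
    [0, 0, -0.2, 0, 0, 0, -1],
    [0, 0, -0.5, 0, 0, 0, -1],
    [0, 0, -0.8, 0, 0, 0, -1],
    [0, 0, -1, 0, 0, 0, -1],
    [0, 0, -1, 0, 0, 0, -1],
  ],
)

```text
t: 17.3
tool_pos: [0.5144, -0.0947, 0.1419]
orientation: [3.141, -0.0, 0.007]
force: [0.8, 0.3, -3.6]
opening: 0.0174
```

```bash
python3 st.py;python3 - <<'E'
from h import *
s=Cam("scene");t=Cam("top")
crop(s.img,150,120,310,240,4,"pics/lift3.png")
E
```

```text
t 17.3 pos [ 0.5144 -0.0947  0.1419] open 0.0174 F [ 0.8  0.3 -3.6]
[[1.0, -0.0001, 0.0044], [-0.0001, -1.0, -0.001], [0.0044, 0.001, -1.0]] q [-0.28  -0.033  1.799  0.     1.371  1.291]
```

View pics/lift3.png

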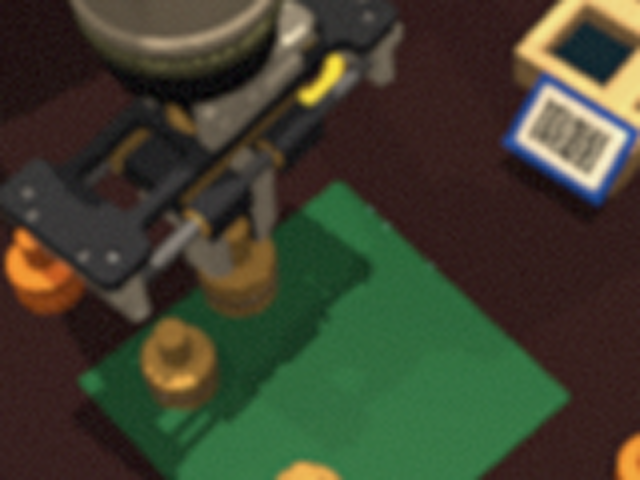

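Emit:
move_arm(
  series=[
    [0, -0.25, 0, 0, 0, 0, -1],
    [0.04, -0.55, 0, 0, 0, 0, -1],
    [0.04, -0.85, 0, 0, 0, 0, -1],
    [0.04, -1, 0, 0, 0, 0, -1],
  ],
)

```text
t: 17.8
tool_pos: [0.5149, 0.0078, 0.1363]
orientation: [-3.14, -0.002, 0.007]
force: [-0.2, 0.3, -3.7]
opening: 0.0177
```

Emit:
move_arm(
  series=[
    [0, -0.3, 0, 0, 0, 0, -1],
    [0.04, -0.65, 0, 0, 0, 0, -1],
    [0.04, -1, 0, 0, 0, 0, -1],
  ],
)

```text
t: 18.1
tool_pos: [0.5199, 0.1063, 0.1372]
orientation: [3.141, -0.001, -0.004]
force: [0.9, 0.0, -3.9]
opening: 0.0171
```

Emit:
move_arm(
  series=[
    [0, -0.3, 0, 0, 0, 0, -1],
    [0.04, -0.65, 0, 0, 0, 0, -1],
    [0.04, -1, 0, 0, 0, 0, -1],
  ],
)

```text
t: 18.4
tool_pos: [0.524, 0.2063, 0.1371]
orientation: [3.14, -0.001, -0.004]
force: [0.5, -0.3, -2.7]
opening: 0.0174
```

Emit:
move_arm(
  series=[
    [0, -0.3, 0, 0, 0, 0, -1],
    [0.04, -0.65, 0, 0, 0, 0, -1],
    [0.04, -1, 0, 0, 0, 0, -1],
  ],
)

```text
t: 18.7
tool_pos: [0.5281, 0.3061, 0.1368]
orientation: [3.14, -0.001, -0.004]
force: [0.2, 0.6, -3.0]
opening: 0.0172
```

Emit:
move_arm(
  series=[
    [0.002, -0.323, 0, 0, 0, 0, -1],
    [0.002, -0.323, 0, 0, 0, 0, -1],
    [0.002, -0.323, 0.3, 0, 0, 0, -1],
    [0.002, -0.323, 0.6, 0, 0, 0, -1],
    [0.002, -0.323, 0.6, 0, 0, 0, -1],
    [0.002, -0.323, 0.6, 0, 0, 0, -1],
  ],
)

```text
t: 19.3
tool_pos: [0.5279, 0.3366, 0.0776]
orientation: [3.14, -0.001, -0.005]
force: [0.6, 0.3, -1.9]
opening: 0.0173
```

```bash
python3 st.py; python3 chk.py pics/c3.png .5294 .3377 .043 -.035 .07
```

```text
t 19.3 pos [0.5279 0.3366 0.0776] open 0.0173 F [ 0.6  0.3 -1.9]
[[1.0, -0.0005, -0.0034], [-0.0005, -1.0, -0.002], [-0.0034, 0.002, -1.0]] q [ 0.486  0.308  1.548 -0.     1.289  2.057]
pocket [0.5294 0.3377 0.03  ]
```

View pics/c3.png

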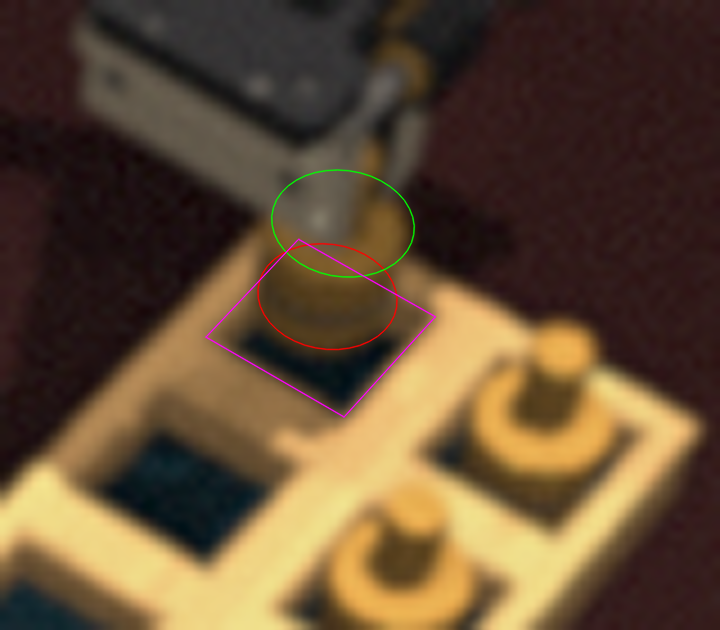

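Emit:
move_arm(
  series=[
    [0, 0, 0.15, 0, 0, 0, -1],
    [0, 0, 0.3, 0, 0, 0, -1],
    [0, 0, 0.315, 0, 0, 0, -1],
    [0, 0, 0.32, 0, 0, 0, -1],
    [0, 0, 0.32, 0, 0, 0, -1],
    [0, 0, 0.32, 0, 0, 0, -0.1],
    [0, 0, 0.32, 0, 0, 0, -0.1],
    [0, 0, 0.32, 0, 0, 0, -0.1],
  ],
)

```text
t: 20.15
tool_pos: [0.5294, 0.3381, 0.0478]
orientation: [-3.141, 0.0, -0.001]
force: [0.0, 0.3, 0.8]
opening: 0.0366
```

Emit:
move_arm(
  series=[
    [0, 0, -0.15, 0, 0, 0, -0.1],
    [0, 0, -0.5, 0, 0, 0, -0.1],
    [0, 0, -0.8, 0, 0, 0, -0.1],
    [0, 0, -0.8, 0, 0, 0, -0.1],
    [0.0, 0.5, -0.8, 0, 0, 0, -0.1],
    [0.0, 1, -0.8, 0, 0, 0, -0.1],
    [0.0, 1, -0.8, 0, 0, 0, -0.1],
  ],
)

```text
t: 20.85
tool_pos: [0.5291, 0.233, 0.1274]
orientation: [3.139, -0.006, -0.0]
force: [0.4, 1.4, 0.0]
opening: 0.0422
```

Emit:
move_arm(
  series=[
    [0.0, 0.5, 0, 0, 0, 0, -0.1],
    [0.0, 1, 0, 0, 0, 0, -0.1],
    [0.0, 1, 0, 0, 0, 0, -0.1],
  ],
)

```text
t: 21.15
tool_pos: [0.5293, 0.1331, 0.1277]
orientation: [3.14, -0.007, 0.001]
force: [0.4, 0.8, -0.6]
opening: 0.0416
```

```bash
python3 st.py;python3 meas.py | grep mass
python3 - <<'E'
from h import *
s=Cam("scene");t=Cam("top")
a=cv2.resize(s.img[70:275,165:385],None,fx=2.4,fy=2.4,interpolation=cv2.INTER_CUBIC);b=cv2.resize(t.img[160:245,250:330],None,fx=3.4,fy=3.4,interpolation=cv2.INTER_CUBIC)
b=cv2.copyMakeBorder(b,0,a.shape[0]-b.shape[0],0,0,cv2.BORDER_CONSTANT)
cv2.imwrite("pics/p3.png",np.hstack([a,b]))
E
```

```text
t 21.15 pos [0.5293 0.1331 0.1277] open 0.0416 F [ 0.4  0.8 -0.6]
[[1.0, -0.0045, 0.0005], [-0.0045, -1.0, -0.0018], [0.0005, 0.0018, -1.0]] q [ 0.154  0.046  1.746 -0.002  1.349  1.729]
s mass [167.  187.2] 90 [ 0.3956 -0.1233]
s mass [193.8 209.1] 284 [ 0.483  -0.1247]
s mass [226.5 245.1] 309 [ 0.5976 -0.1426]
t mass [309.6 186.4] 162 [ 0.5973 -0.1429]
t mass [302.2 225.2] 157 [ 0.484  -0.1256]
```

View pics/p3.png

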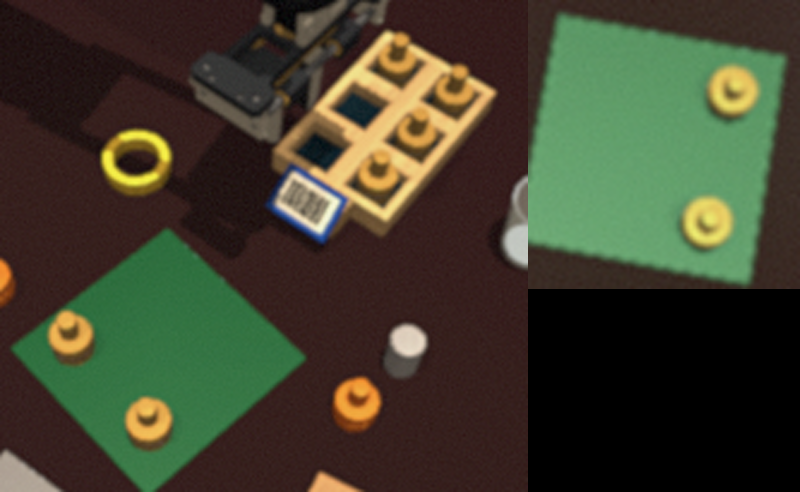

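Emit:
move_arm(
  series=[
    [0.1, 0.5, 0, 0, 0, 0, -0.15],
    [0.25, 1, 0, 0, 0, 0, -0.15],
    [0.25, 1, 0, 0, 0, 0, -0.15],
  ],
)

```text
t: 21.65
tool_pos: [0.5554, 0.0349, 0.1275]
orientation: [3.14, -0.003, 0.002]
force: [0.4, 0.8, -0.2]
opening: 0.0394
```

Emit:
move_arm(
  series=[
    [0.1, 0.5, 0, 0, 0, 0, -0.15],
    [0.25, 1, 0, 0, 0, 0, -0.15],
    [0.25, 1, 0, 0, 0, 0, -0.15],
  ],
)

```text
t: 21.95
tool_pos: [0.5803, -0.0651, 0.1274]
orientation: [3.14, -0.004, 0.002]
force: [-0.6, 0.1, 0.2]
opening: 0.0393
```

Emit:
move_arm(
  series=[
    [0.1, 0.4, 0, 0, 0, 0, -0.15],
    [0.178, 0.802, 0.2, 0, 0, 0, -0.15],
    [0.178, 0.802, 0.5, 0, 0, 0, -0.15],
    [0.178, 0.802, 0.5, 0, 0, 0, -0.15],
    [0.178, 0.802, 0.7, 0, 0, 0, -0.15],
    [0.178, 0.802, 0.88, 0, 0, 0, -0.15],
    [0.178, 0.802, 0.88, 0, 0, 0, -0.15],
  ],
)

```text
t: 22.65
tool_pos: [0.5952, -0.1393, 0.0373]
orientation: [-3.14, -0.003, 0.007]
force: [-1.0, -0.4, 0.2]
opening: 0.0394
```

Emit:
move_arm(
  series=[
    [0, 0, 0, 0, 0, 0, -1],
    [0, 0, 0, 0, 0, 0, -1],
    [0, 0, 0, 0, 0, 0, -1],
    [0, 0, 0, 0, 0, 0, -1],
    [0, 0, -0.2, 0, 0, 0, -1],
    [0, 0, -0.5, 0, 0, 0, -1],
    [0, 0, -1, 0, 0, 0, -1],
    [0, 0, -1, 0, 0, 0, -1],
  ],
)

```text
t: 23.45
tool_pos: [0.6011, -0.1438, 0.1477]
orientation: [3.138, -0.001, 0.018]
force: [0.6, -0.4, -1.1]
opening: 0.0173
```

```bash
python3 st.py;python3 - <<'E'
from h import *
s=Cam("scene");t=Cam("top")
crop(s.img,150,160,310,280,4,"pics/lift4.png")
E
```

```text
t 23.45 pos [ 0.6011 -0.1438  0.1477] open 0.0173 F [ 0.6 -0.4 -1.1]
[[0.9999, -0.0004, 0.0116], [-0.0003, -1.0, -0.0037], [0.0116, 0.0037, -0.9999]] q [-0.318  0.208  1.532  0.     1.389  1.253]
```

View pics/lift4.png

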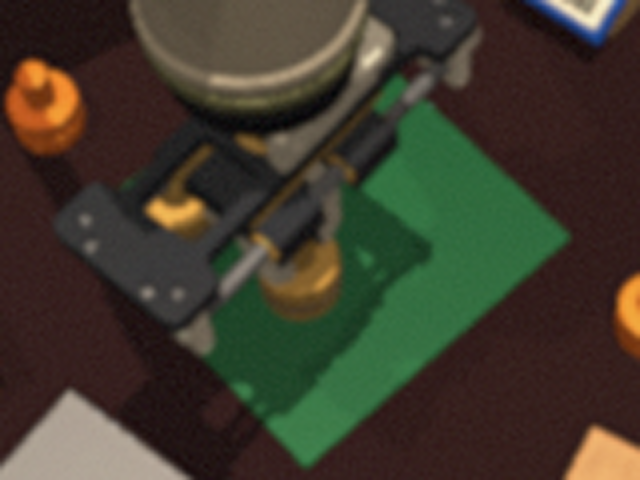

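Emit:
move_arm(
  series=[
    [0, -0.25, 0, 0, 0, 0, -1],
    [-0.1, -0.55, 0, 0, 0, 0, -1],
    [-0.16, -0.85, 0, 0, 0, 0, -1],
    [-0.16, -1, 0, 0, 0, 0, -1],
  ],
)

```text
t: 23.95
tool_pos: [0.5783, -0.0399, 0.1363]
orientation: [-3.14, -0.001, 0.008]
force: [0.6, -1.6, -2.0]
opening: 0.017
```

Emit:
move_arm(
  series=[
    [-0.05, -0.3, 0, 0, 0, 0, -1],
    [-0.1, -0.65, 0, 0, 0, 0, -1],
    [-0.16, -1, 0, 0, 0, 0, -1],
  ],
)

```text
t: 24.25
tool_pos: [0.5638, 0.0584, 0.1374]
orientation: [3.141, -0.002, -0.004]
force: [0.5, -0.5, -3.3]
opening: 0.0172
```

Emit:
move_arm(
  series=[
    [-0.05, -0.3, 0, 0, 0, 0, -1],
    [-0.1, -0.65, 0, 0, 0, 0, -1],
    [-0.16, -1, 0, 0, 0, 0, -1],
  ],
)

```text
t: 24.55
tool_pos: [0.5478, 0.1585, 0.1374]
orientation: [3.141, -0.001, -0.004]
force: [-0.2, -0.2, -3.0]
opening: 0.0171
```

Emit:
move_arm(
  series=[
    [-0.05, -0.3, 0, 0, 0, 0, -1],
    [-0.1, -0.65, 0, 0, 0, 0, -1],
    [-0.182, -1, 0, 0, 0, 0, -1],
  ],
)

```text
t: 24.85
tool_pos: [0.5299, 0.2584, 0.1374]
orientation: [3.14, -0.001, -0.003]
force: [1.4, 0.0, -2.0]
opening: 0.0174
```

Emit:
move_arm(
  series=[
    [0, -0.102, 0, 0, 0, 0, -1],
    [0, -0.102, 0, 0, 0, 0, -1],
    [0, -0.102, 0.3, 0, 0, 0, -1],
    [0, -0.102, 0.6, 0, 0, 0, -1],
    [0, -0.102, 0.6, 0, 0, 0, -1],
    [0, -0.102, 0.6, 0, 0, 0, -1],
  ],
)

```text
t: 25.45
tool_pos: [0.5302, 0.2664, 0.0784]
orientation: [3.14, -0.002, -0.004]
force: [0.6, 0.1, -1.1]
opening: 0.0169
```

```bash
python3 st.py; python3 chk.py pics/c4.png .531 .2677 .043 -.035 .0
```

```text
t 25.45 pos [0.5302 0.2664 0.0784] open 0.0169 F [ 0.6  0.1 -1.1]
[[1.0, -0.0013, -0.0024], [-0.0013, -1.0, -0.0013], [-0.0024, 0.0013, -1.0]] q [ 0.379  0.223  1.648 -0.     1.274  1.952]
pocket [0.531  0.2677 0.03  ]
```

View pics/c4.png

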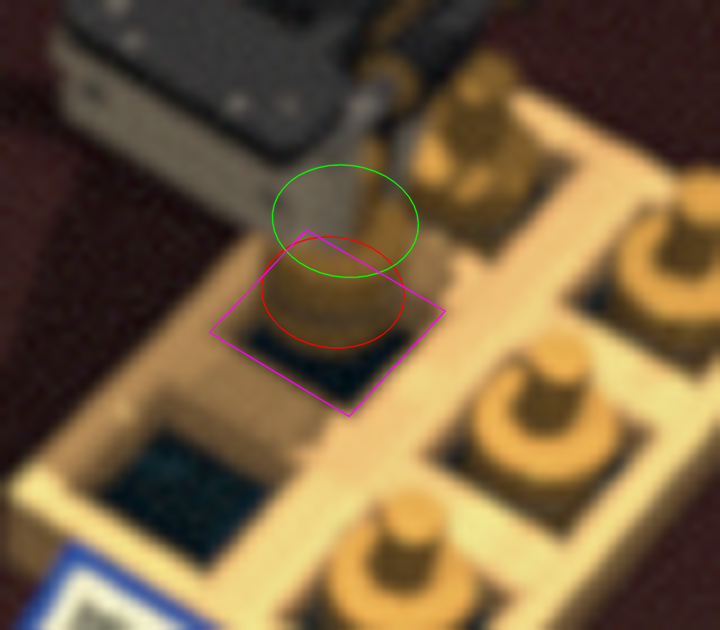

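Emit:
move_arm(
  series=[
    [0, 0, 0.15, 0, 0, 0, -1],
    [0, 0, 0.29, 0, 0, 0, -1],
    [0, 0, 0.31, 0, 0, 0, -1],
    [0, 0, 0.32, 0, 0, 0, -1],
    [0, 0, 0.32, 0, 0, 0, -1],
    [0, 0, 0.32, 0, 0, 0, -0.1],
    [0, 0, 0.32, 0, 0, 0, -0.1],
    [0, 0, 0.32, 0, 0, 0, -0.1],
  ],
)

```text
t: 26.3
tool_pos: [0.5304, 0.268, 0.0469]
orientation: [-3.141, 0.0, 0.001]
force: [0.4, 0.6, 0.3]
opening: 0.037
```

Emit:
move_arm(
  series=[
    [0, 0, -0.15, 0, 0, 0, -0.1],
    [0, 0, -0.5, 0, 0, 0, -0.1],
    [0, 0, -0.8, 0, 0, 0, -0.1],
    [0, 0, -0.8, 0, 0, 0, -0.1],
    [0.0, 0.5, -0.8, 0, 0, 0, -0.1],
    [0.0, 1, -0.8, 0, 0, 0, -0.1],
    [0.0, 1, -0.8, 0, 0, 0, -0.1],
  ],
)

```text
t: 27.0
tool_pos: [0.5307, 0.163, 0.1274]
orientation: [3.14, -0.006, -0.0]
force: [0.7, 1.0, -0.1]
opening: 0.042
```

Emit:
move_arm(
  series=[
    [-0.1, 0.5, 0, 0, 0, 0, -0.1],
    [-0.2, 1, 0, 0, 0, 0, -0.1],
    [-0.2, 1, 0, 0, 0, 0, -0.1],
  ],
)

```text
t: 27.3
tool_pos: [0.5097, 0.0637, 0.1273]
orientation: [3.14, -0.006, -0.001]
force: [0.7, 0.1, 0.2]
opening: 0.0414
```

```bash
python3 st.py;python3 meas.py | grep mass
python3 - <<'E'
from h import *
s=Cam("scene");t=Cam("top")
a=cv2.resize(s.img[70:370,85:385],None,fx=1.9,fy=1.9,interpolation=cv2.INTER_CUBIC)
cv2.imwrite("pics/p4.png",a)
E
```

```text
t 27.3 pos [0.5097 0.0637 0.1273] open 0.0414 F [0.7 0.1 0.2]
[[1.0, -0.004, -0.0006], [-0.004, -1.0, -0.0016], [-0.0006, 0.0016, -1.0]] q [ 0.026 -0.04   1.833 -0.002  1.349  1.601]
s mass [167.  187.2] 91 [ 0.3958 -0.1233]
s mass [193.8 209.1] 283 [ 0.483  -0.1246]
t mass [302.2 225.2] 160 [ 0.484  -0.1257]
```

View pics/p4.png

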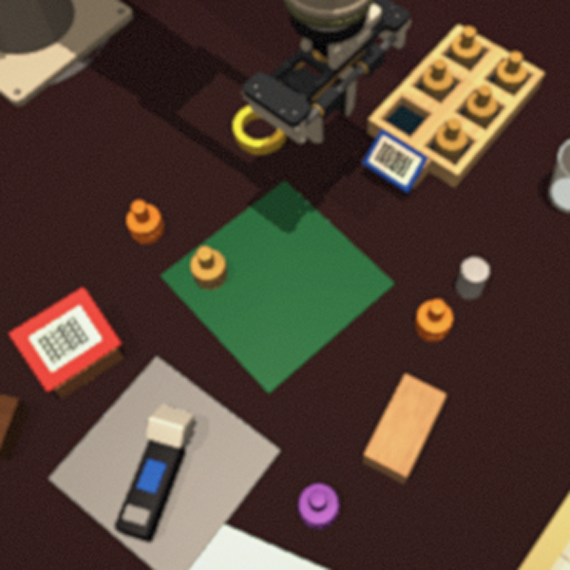

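Emit:
move_arm(
  series=[
    [-0.1, 0.5, 0, 0, 0, 0, -0.15],
    [-0.2, 1, 0, 0, 0, 0, -0.15],
    [-0.2, 1, 0, 0, 0, 0, -0.15],
  ],
)

```text
t: 27.8
tool_pos: [0.4903, -0.035, 0.1273]
orientation: [3.14, -0.003, -0.0]
force: [1.2, 0.4, 1.0]
opening: 0.0397
```

Emit:
move_arm(
  series=[
    [-0.065, 0.5, 0, 0, 0, 0, -0.15],
    [-0.065, 0.932, 0.2, 0, 0, 0, -0.15],
    [-0.065, 0.932, 0.5, 0, 0, 0, -0.15],
    [-0.065, 0.932, 0.5, 0, 0, 0, -0.15],
    [-0.065, 0.932, 0.7, 0, 0, 0, -0.15],
    [-0.065, 0.932, 0.88, 0, 0, 0, -0.15],
    [-0.065, 0.932, 0.88, 0, 0, 0, -0.15],
  ],
)

```text
t: 28.5
tool_pos: [0.483, -0.1227, 0.0377]
orientation: [-3.14, -0.003, 0.006]
force: [-0.1, -0.6, 0.1]
opening: 0.0396
```

Emit:
move_arm(
  series=[
    [0, 0, 0, 0, 0, 0, -0.15],
    [0, 0, 0, 0, 0, 0, -1],
    [0, 0, 0, 0, 0, 0, -1],
    [0, 0, 0, 0, 0, 0, -1],
    [0, 0, 0, 0, 0, 0, -1],
    [0, 0, -0.3, 0, 0, 0, -1],
    [0, 0, -0.7, 0, 0, 0, -1],
    [0, 0, -1, 0, 0, 0, -1],
  ],
)

```text
t: 29.3
tool_pos: [0.4839, -0.1253, 0.1407]
orientation: [-3.142, 0.001, -0.0]
force: [0.7, -0.3, -2.9]
opening: 0.0174
```

Emit:
move_arm(
  series=[
    [0, 0, 0, 0, 0, 0, -1],
    [0, -0.25, 0, 0, 0, 0, -1],
    [0.1, -0.55, 0, 0, 0, 0, -1],
    [0.16, -0.85, 0, 0, 0, 0, -1],
    [0.16, -1, 0, 0, 0, 0, -1],
  ],
)

```text
t: 29.8
tool_pos: [0.4994, -0.0233, 0.1374]
orientation: [-3.141, -0.001, 0.003]
force: [0.5, -0.5, -2.6]
opening: 0.0172
```

```bash
python3 st.py;python3 - <<'E'
from h import *
s=Cam("scene");t=Cam("top")
crop(s.img,150,100,310,220,4,"pics/lift5.png")
E
```

```text
t 29.8 pos [ 0.4994 -0.0233  0.1374] open 0.0172 F [ 0.5 -0.5 -2.6]
[[1.0, 0.0009, -0.0022], [0.0009, -1.0, 0.001], [-0.0022, -0.001, -1.0]] q [-1.500e-01 -8.600e-02  1.858e+00  1.000e-03  1.372e+00  1.420e+00]
```

View pics/lift5.png

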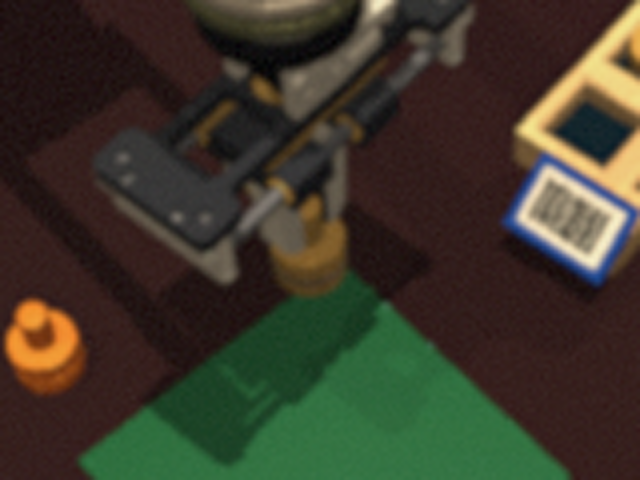

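Emit:
move_arm(
  series=[
    [0.05, -0.3, 0, 0, 0, 0, -1],
    [0.1, -0.65, 0, 0, 0, 0, -1],
    [0.16, -1, 0, 0, 0, 0, -1],
  ],
)

```text
t: 30.2
tool_pos: [0.5157, 0.0743, 0.1384]
orientation: [3.141, -0.003, -0.002]
force: [1.6, 0.1, -2.0]
opening: 0.0173
```

Emit:
move_arm(
  series=[
    [0.05, -0.3, 0, 0, 0, 0, -1],
    [0.1, -0.65, 0, 0, 0, 0, -1],
    [0.161, -1, 0, 0, 0, 0, -1],
  ],
)

```text
t: 30.5
tool_pos: [0.532, 0.1746, 0.1382]
orientation: [3.141, -0.002, -0.002]
force: [0.7, -1.1, -2.0]
opening: 0.0171
```

Emit:
move_arm(
  series=[
    [0, -0.2, 0, 0, 0, 0, -1],
    [0, -0.232, 0, 0, 0, 0, -1],
    [0, -0.232, 0.3, 0, 0, 0, -1],
    [0, -0.232, 0.6, 0, 0, 0, -1],
    [0, -0.232, 0.6, 0, 0, 0, -1],
    [0, -0.232, 0.6, 0, 0, 0, -1],
  ],
)

```text
t: 31.1
tool_pos: [0.5316, 0.1964, 0.0786]
orientation: [3.141, -0.002, -0.004]
force: [0.1, -0.4, -1.8]
opening: 0.0174
```

```bash
python3 st.py; python3 chk.py pics/c5.png .5326 .1977 .043 -.035 -.07
```

```text
t 31.1 pos [0.5316 0.1964 0.0786] open 0.0174 F [ 0.1 -0.4 -1.8]
[[1.0, -0.0012, -0.0023], [-0.0012, -1.0, -0.0011], [-0.0023, 0.0011, -1.0]] q [ 0.264  0.154  1.725 -0.     1.265  1.836]
pocket [0.5326 0.1977 0.03  ]
```

View pics/c5.png

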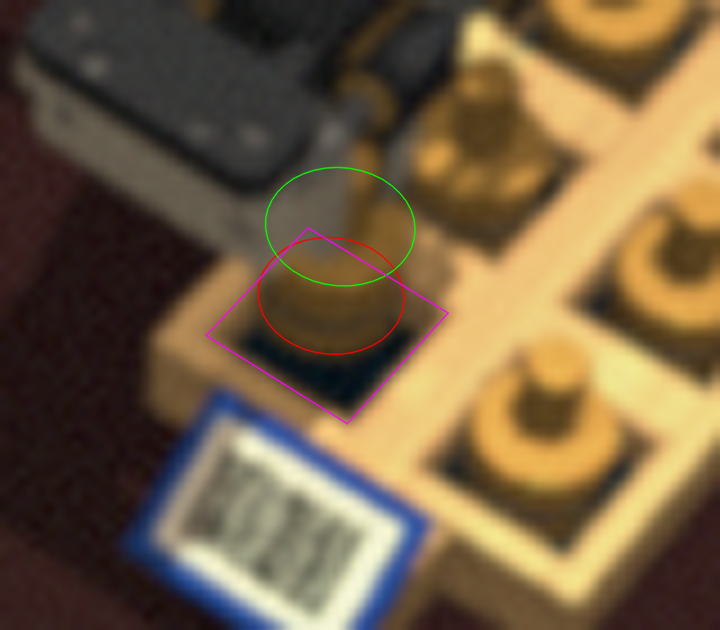

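Emit:
move_arm(
  series=[
    [0, 0, 0.15, 0, 0, 0, -1],
    [0, 0, 0.29, 0, 0, 0, -1],
    [0, 0, 0.31, 0, 0, 0, -1],
    [0, 0, 0.32, 0, 0, 0, -1],
    [0, 0, 0.32, 0, 0, 0, -1],
    [0, 0, 0.32, 0, 0, 0, -0.1],
    [0, 0, 0.32, 0, 0, 0, -0.1],
    [0, 0, 0.32, 0, 0, 0, -0.1],
  ],
)

```text
t: 31.95
tool_pos: [0.5321, 0.198, 0.0469]
orientation: [-3.142, 0.0, 0.0]
force: [-0.3, 0.0, -0.3]
opening: 0.0367
```

Emit:
move_arm(
  series=[
    [0, 0, -0.15, 0, 0, 0, -0.1],
    [0, 0, -0.5, 0, 0, 0, -0.1],
    [0, 0, -1, 0, 0, 0, -0.1],
    [0, 0, -1, 0, 0, 0, -0.1],
    [0.0, 0.5, -1, 0, 0, 0, 0.4],
    [0.0, 1, -1, 0, 0, 0, 0.4],
    [0.0, 1, -1, 0, 0, 0, 0.4],
  ],
)

```text
t: 32.65
tool_pos: [0.5328, 0.0931, 0.1485]
orientation: [3.14, -0.007, 0.003]
force: [0.1, 0.5, 0.2]
opening: 0.0615
```

```bash
python3 st.py
python3 - <<'E'
from h import *
s=Cam("scene");t=Cam("top")
crop(s.img,260,70,390,180,6,"pics/rackfull.png")
crop(t.img,330,145,440,280,4.4,"pics/tscan2.png"); crop(s.img,80,210,240,380,4.4,"pics/sscan2.png")
E
```

```text
t 32.65 pos [0.5328 0.0931 0.1485] open 0.0615 F [0.1 0.5 0.2]
[[1.0, -0.0044, 0.0017], [-0.0044, -1.0, -0.0019], [0.0017, 0.0019, -1.0]] q [ 0.08   0.013  1.74  -0.002  1.386  1.655]
```

View pics/rackfull.png

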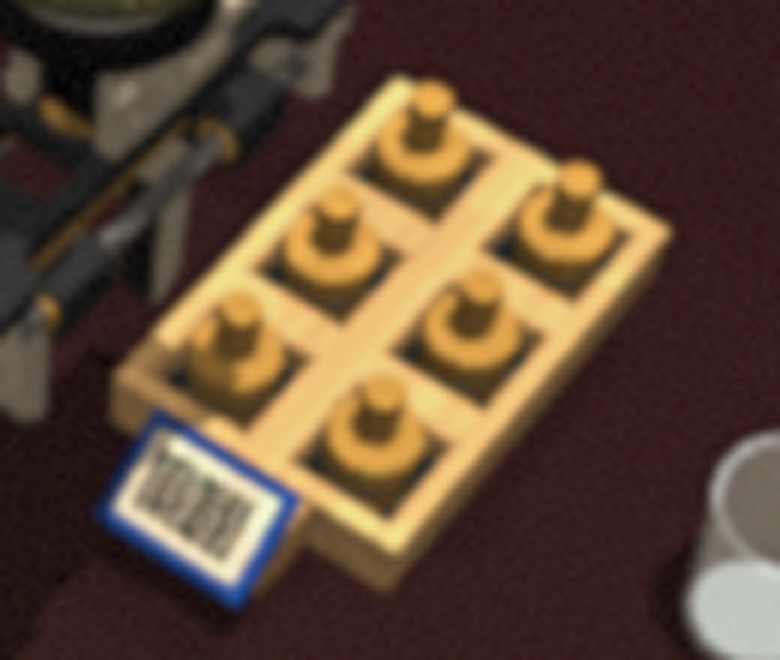

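View pics/tscan2.png

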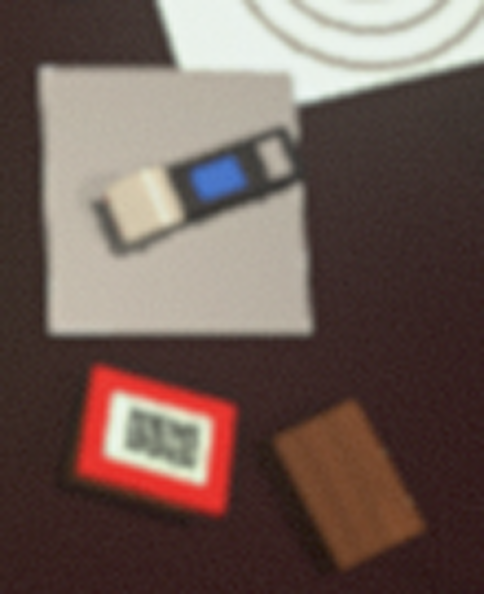

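View pics/sscan2.png

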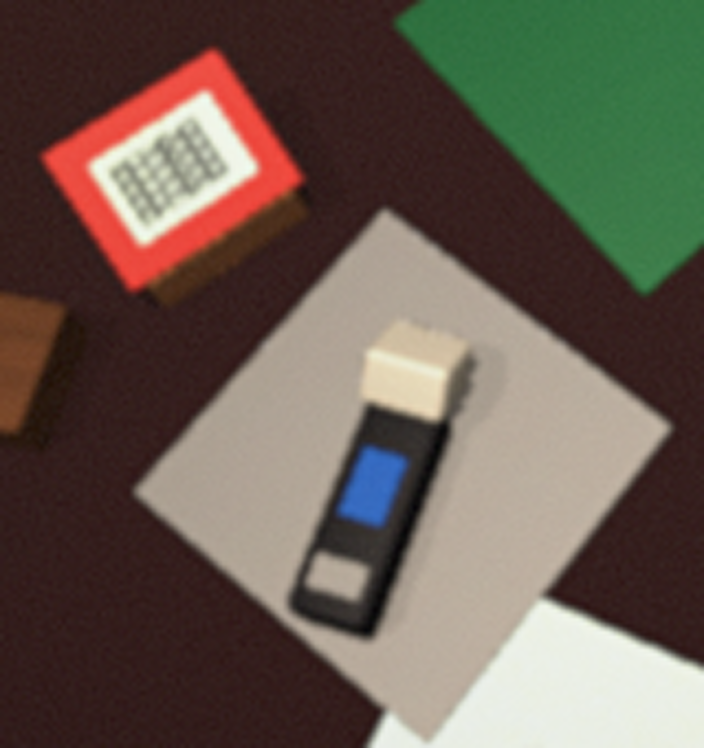

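Rack is full: all six masses are seated. Next is the scanner's pose.

```bash
cat > scan.py <<'E'
from h import *
s=Cam("scene");t=Cam("top")
def go(z=.035,verbose=1):
    out=[]
    for c,n,roi in((s,'s',(110,255,235,375)),(t,'t',(335,155,420,225))):
        h=c.hsv().astype(int); x0,y0,x1,y1=roi
        m=np.zeros(h.shape[:2],bool)
        sub=h[y0:y1,x0:x1]
        m[y0:y1,x0:x1]=(sub[...,0]>95)&(sub[...,0]<130)&(sub[...,1]>120)&(sub[...,2]>90)
        b=max(blobs(m,15),key=lambda b:b[1]); W=c.plane(np.argwhere(b[2])[:,::-1],z)[:,:2]*1000
        r=cv2.minAreaRect(W.astype(np.float32)); print(n,'blue',b[0].round(1),b[1],[np.round(v,1) for v in r], W.mean(0).round(1))
        k=np.zeros_like(m); k[y0:y1,x0:x1]=(sub[...,2]<85)
        b=[b for b in blobs(k|m,150)]
        for q in b:
            W=c.plane(np.argwhere(q[2])[:,::-1],z)[:,:2]*1000; r=cv2.minAreaRect(W.astype(np.float32)); print(n,'dark',q[0].round(1),q[1],[np.round(v,1) for v in r])
go()
crop(s.img,135,275,205,365,8,"pics/ss8.png"); crop(t.img,340,165,410,215,10,"pics/ts10.png")
E
python3 scan.py
```

```text
s blue [164.3 320. ] 196 [array([ 611.4, -339.5]), array([22.1, 32.9]), np.float64(22.6)] [ 611.4 -339.4]
s dark [180.7 290.3] 3812 [array([ 593.1, -282. ]), array([291.6, 178.3]), np.float64(23.6)]
s dark [164.7 326.5] 890 [array([ 620.3, -348.6]), array([40.1, 96.5]), np.float64(23.4)]
s dark [129.7 356.8] 1606 [array([ 609.3, -438.4]), array([149.8,  65.8]), np.float64(3.0)]
t blue [379.1 185.2] 80 [array([ 610.8, -339.8]), array([20.8, 31.9]), np.float64(22.0)] [ 610.7 -339.8]
t dark [388.2 193.5] 2010 [array([ 596.4, -335.1]), array([204.9, 241.9]), np.float64(1.1)]
```

View pics/ss8.png

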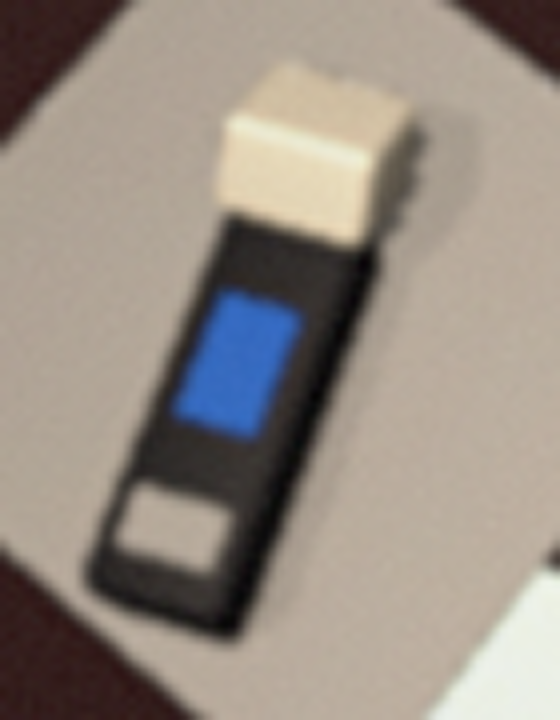

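View pics/ts10.png

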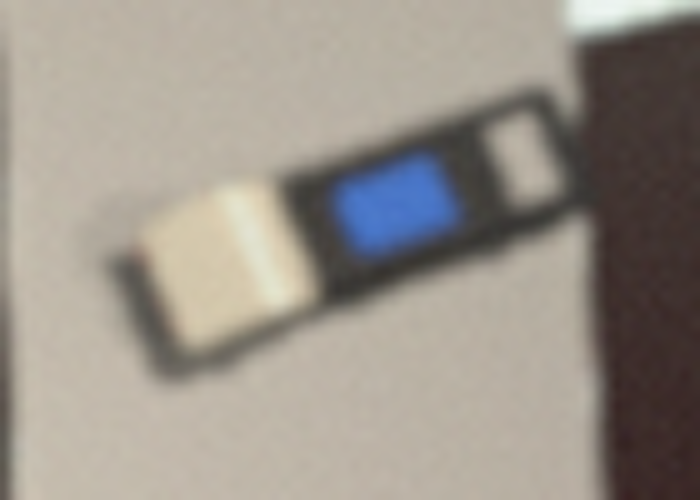

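Run:
```python
from h import *
s=Cam("scene");t=Cam("top")
print("cams",s.C.round(3),t.C.round(3))
f=lambda p,k,o:(np.array(p)+.5)/k-.5+np.array(o)
b=np.array([.611,-.3397]); psi=np.radians(112.5); ex=np.array([np.cos(psi),np.sin(psi)]); ey=np.array([-ex[1],ex[0]])
def L(c,p,k,o,z,n): 
    w=c.plane(f(p,k,o),z)[:,:2]-b; print(n,np.c_[w@ex,w@ey].round(4).tolist())
T=(t,10,(340,165));S=(s,8,(135,275))
L(t,[(540,92),(590,205),(290,175),(325,298)],10,(340,165),.035,'t body tail, front corners z.035')
L(s,[(90,580),(232,632)],8,(135,275),.003,'s tail z.003'); L(s,[(90,575),(232,610)],8,(135,275),.035,'s tail z.035')
L(s,[(232,212),(375,255)],8,(135,275),.035,'s body/head junction')
L(t,[(148,245),(185,352),(270,178),(318,295)],10,(340,165),.061,'t head top')
L(s,[(228,118),(375,155),(290,62),(412,98)],8,(135,275),.061,'s head top edge')
L(s,[(172,526)],8,(135,275),.035,'grey'); L(t,[(522,158)],10,(340,165),.035,'grey')
```

```text
cams [ 0.874 -0.369  0.892] [0.333 0.007 1.197]
t body tail, front corners z.035 [[-0.0519, -0.0172], [-0.0524, 0.0181], [0.0252, -0.018], [0.0294, 0.0185]]
s tail z.003 [[-0.0541, 0.0221], [-0.055, -0.016]]
s tail z.035 [[-0.0557, 0.0135], [-0.0531, -0.0218]]
s body/head junction [[0.0338, 0.0156], [0.0344, -0.0225]]
t head top [[0.0791, -0.0092], [0.0808, 0.0224], [0.0398, -0.0158], [0.0398, 0.0195]]
s head top edge [[0.05, 0.0182], [0.052, -0.0196], [0.0675, 0.0092], [0.0679, -0.023]]
grey [[-0.0397, -0.0006]]
grey [[-0.0394, -0.0009]]
```

```bash
cat > card.py <<'E'
from h import *
s=Cam("scene");t=Cam("top")
for c,n,roi in((s,'s',(80,215,160,285)),(t,'t',(340,220,395,270))):
    x0,y0,x1,y1=roi; h=c.hsv().astype(int)[y0:y1,x0:x1]
    red=((h[...,0]<8)|(h[...,0]>170))&(h[...,1]>130)&(h[...,2]>120)
    wh=(h[...,1]<90)&(h[...,2]>150)
    cs,_=cv2.findContours(red.astype(np.uint8),cv2.RETR_EXTERNAL,cv2.CHAIN_APPROX_NONE); k=max(cs,key=cv2.contourArea)
    fill=np.zeros(red.shape,np.uint8); cv2.drawContours(fill,[k],-1,1,-1)
    m=cv2.moments(fill,True); cen=np.array([m['m10']/m['m00'],m['m01']/m['m00']])+(x0,y0)
    lab=(fill>0)&~red; lab=cv2.morphologyEx(lab.astype(np.uint8),cv2.MORPH_OPEN,np.ones((3,3)))
    b=max(blobs(lab,30),key=lambda b:b[1])
    lc=b[0]+(x0,y0)
    q=cv2.approxPolyDP(k,0.06*cv2.arcLength(k,True),True).reshape(-1,2)+(x0,y0)
    print(n,'plate cen',cen.round(1),'label cen',lc.round(1),b[1],'quad',q.tolist(),c.plane(lc,.055)[0,:2].round(4),c.plane(cen,.055)[0,:2].round(4))
crop(s.img,85,215,155,280,10,"pics/sc10.png"); crop(t.img,343,222,390,267,12,"pics/tc12.png")
E
python3 card.py
```

```text
s plate cen [118.9 248. ] label cen [119.  247.8] 767 quad [[129, 221], [90, 244], [109, 275], [148, 251]] [ 0.4396 -0.297 ] [ 0.4397 -0.2974]
t plate cen [365.3 244.6] label cen [365.5 244.1] 384 quad [[351, 228], [347, 251], [380, 261], [383, 237]] [ 0.4388 -0.2964] [ 0.4374 -0.2959]
```

View pics/sc10.png

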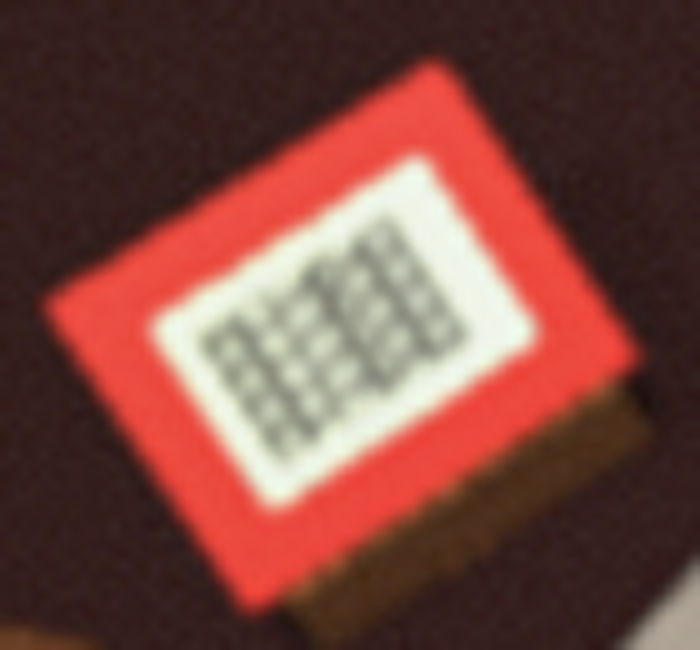

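View pics/tc12.png

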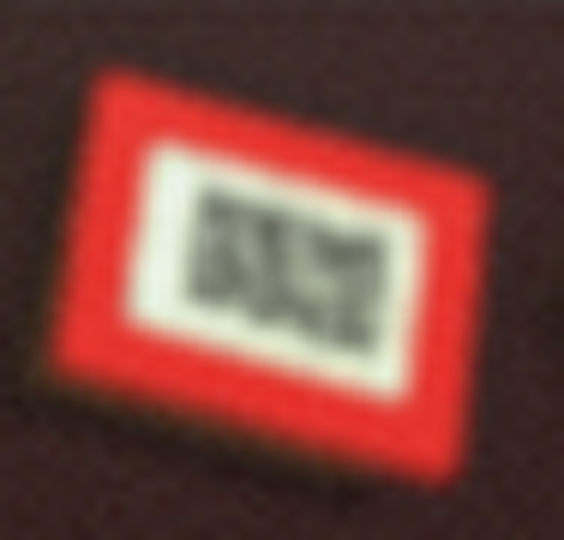

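Run:
```python
from h import *
s=Cam("scene");t=Cam("top")
f=lambda p,k,o:(np.array(p)+.5)/k-.5+np.array(o)
for c,hi,lo,lh,ll,k,o in((s,[(45,302),(437,58)],[(250,615),(643,352)],[(150,325),(420,155)],[(270,512),(540,330)],10,(85,215)),(t,[(455,488),(52,370)],[(490,180),(108,68)],[(408,400),(130,320)],[(428,215),(155,142)],12,(343,222))):
    for e,z in((hi,.069),(lo,.041),(lh,.0634),(ll,.0466)):
        w=c.plane(f(e,k,o),z)[:,:2]; d=w[1]-w[0]; print(z,w.round(4).tolist(),w.mean(0).round(4),np.linalg.norm(d).round(4),'edge ang',np.degrees(np.arctan2(d[1],d[0])).round(2))
# rack label
for c,n,roi in((s,'s',(270,135,312,172)),(t,'t',(200,170,230,208))):
    x0,y0,x1,y1=roi; h=c.hsv().astype(int)[y0:y1,x0:x1]
    bl=(h[...,0]>95)&(h[...,0]<135)&(h[...,1]>110)&(h[...,2]>60)
    cs,_=cv2.findContours(bl.astype(np.uint8),cv2.RETR_EXTERNAL,cv2.CHAIN_APPROX_NONE); kk=max(cs,key=cv2.contourArea)
    m=cv2.moments(kk); cen=np.array([m['m10']/m['m00'],m['m01']/m['m00']])+(x0,y0); print(n,cen.round(1),c.plane(cen,.045)[0,:2].round(4),c.proj([(.5693,.1235,.045)]).round(1))
```

```text
0.069 [[0.3947, -0.3326], [0.4149, -0.2444]] [ 0.4048 -0.2885] 0.0905 edge ang 77.08
0.041 [[0.4641, -0.349], [0.4839, -0.2587]] [ 0.474  -0.3038] 0.0925 edge ang 77.67
0.0634 [[0.412, -0.3219], [0.4259, -0.261]] [ 0.419  -0.2915] 0.0625 edge ang 77.09
0.0466 [[0.4533, -0.3321], [0.4663, -0.2697]] [ 0.4598 -0.3009] 0.0637 edge ang 78.23
0.069 [[0.3917, -0.3328], [0.4123, -0.243]] [ 0.402  -0.2879] 0.0922 edge ang 77.07
0.041 [[0.4639, -0.3495], [0.4845, -0.2612]] [ 0.4742 -0.3053] 0.0907 edge ang 76.83
0.0634 [[0.4108, -0.324], [0.4249, -0.2616]] [ 0.4179 -0.2928] 0.064 edge ang 77.29
0.0466 [[0.4544, -0.3335], [0.4673, -0.2709]] [ 0.4608 -0.3022] 0.064 edge ang 78.28
s [291.8 160.2] [0.5799 0.1095] [[291.8 154. ]]Traceback (most recent call last):
  File "<stdin>", line 11, in <module>
ValueError: max() iterable argument is empty
```

Run:
```python
from h import *
s=Cam("scene");t=Cam("top")
print(s.plane([(292.6,154.0)],.045).round(4),t.plane([(216.1,189.4)],.045).round(4),tri((s,t),((292.6,154.),(216.1,189.4))).round(4))
```

```text
[[0.5707 0.1247 0.045 ]] [[0.5683 0.1232 0.045 ]] [0.5695 0.1243 0.0437]
```

```bash
cat > cmd.py <<'E'
import json,sys; from h import *
F="cmd.json"
def load(): d=json.load(open(F)); return np.array(d["p"]),np.array(d["R"])
def save(p,Rm): json.dump(dict(p=list(map(float,p)),R=np.asarray(Rm).tolist()),open(F,"w"))
def apply(row):
    p,Rm=load(); p=p+Rm@(np.array(row[:3])*.1); Rm=Rm@R.from_rotvec(np.array(row[3:6])*np.pi).as_matrix(); save(p,Rm)
def rel(pt,Rt):
    p,Rm=load(); d=Rm.T@(np.array(pt)-p)*10; w=R.from_matrix(Rm.T@Rt).as_rotvec()/np.pi
    print("shift",d.round(3).tolist(),"turn",w.round(4).tolist(),"deg",(np.linalg.norm(w)*180).round(1)); return d,w
def down(yaw): c,s=np.cos(yaw),np.sin(yaw); return np.array([[c,s,0],[s,-c,0],[0,0,-1.]])
WT=np.array([.065,0,-.021])
def scanpose(label,n,ydir,dist=.1,wt=WT):
    l=-np.array(n)/np.linalg.norm(n); y=np.array(ydir,float); y-=l*(y@l); y/=np.linalg.norm(y); p=np.cross(y,l)
    x=(l+p)/np.sqrt(2); z=(l-p)/np.sqrt(2); Rt=np.c_[x,y,z]; W=np.array(label)-dist*l
    return W-Rt@wt,Rt
a=np.radians(1.3)
L1=np.array([.5694,.1236,.045]); n1=np.array([np.sin(a)*np.cos(np.radians(50)),-np.cos(a)*np.cos(np.radians(50)),np.sin(np.radians(50))]); y1=(np.cos(a),np.sin(a),0)
b=np.radians(-12.8); L2=np.array([.4392,-.297,.055]); n2=np.array([np.sin(np.radians(22))*np.cos(b),np.sin(np.radians(22))*np.sin(b),np.cos(np.radians(22))])
# heading towards robot (-d): tool y = z x x
hd=-np.array([np.cos(b),np.sin(b),0]); y2=np.cross([0,0,-1],hd)
E
python3 - <<'E'
from cmd import *
E
mv cmd.py tcmd.py; sed -i 's/xx/xx/' tcmd.py
python3 - <<'E'
from tcmd import *
save([.5326,.0977,.146],down(0))
rel([.6085,-.3337,.12],down(np.radians(112.5)))
for L,n,y in((L1,n1,y1),(L2,n2,y2)):
    p,Rt=scanpose(L,n,y); print(p.round(4),Rt.round(3).tolist())
E
```

```text
shift [0.759, 4.314, 0.26] turn [-0.0, -0.0, -0.625] deg 112.5
[ 0.5724 -0.0072  0.1063] [[-0.023, 1.0, 0.002], [0.996, 0.023, -0.087], [-0.087, 0.0, -0.996]]
[ 0.5421 -0.3204  0.1538] [[-0.898, 0.222, 0.381], [0.204, 0.975, -0.087], [-0.391, -0.0, -0.921]]
```

Emit:
move_arm(
  series=[
    [0.1, 0.2, 0, 0, 0, -0.05, 0.35],
    [0.2, 0.4, 0, 0, 0, -0.1, 0.35],
    [0.3, 0.6, 0, 0, 0, -0.15, 0.35],
    [0.4, 0.8, 0, 0, 0, -0.2, 0.35],
    [0.4, 1, 0, 0, 0, -0.25, 0.35],
    [0.4, 1, 0, 0, 0, -0.29, 0.35],
    [0.4, 1, 0, 0, 0, -0.33, 0.35],
    [0.4, 1, 0, 0, 0, -0.35, 0.35],
  ],
)

```text
t: 34.05
tool_pos: [0.5722, -0.0022, 0.147]
orientation: [-2.675, -1.648, 0.0]
force: [0.1, -0.6, 0.1]
opening: 0.0623
```

```bash
python3 st.py
python3 - <<'E'
from tcmd import *
apply([.4,1,0,0,0,-.35]); print(load())
rel([.6085,-.3337,.12],down(np.radians(112.5)))
E
```

```text
t 34.05 pos [ 0.5722 -0.0022  0.147 ] open 0.0623 F [ 0.1 -0.6  0.1]
[[0.4497, 0.8932, -0.0002], [0.8932, -0.4497, 0.0001], [-0.0, -0.0002, -1.0]] q [-0.094  0.1    1.653  0.     1.389  0.373]
(array([ 0.5726, -0.0023,  0.146 ]), array([[ 0.4539905 ,  0.89100652,  0.        ],
       [ 0.89100652, -0.4539905 ,  0.        ],
       [ 0.        ,  0.        , -1.        ]]))
shift [-2.79, 1.824, 0.26] turn [0.0, 0.0, -0.275] deg 49.5
```

Emit:
move_arm(
  series=[
    [-0.2, 0.1, 0, 0, 0, -0.04, 0.35],
    [-0.4, 0.3, 0, 0, 0, -0.08, 0.35],
    [-0.6, 0.4, 0, 0, 0, -0.12, 0.35],
    [-0.8, 0.5, 0, 0, 0, -0.16, 0.35],
    [-0.95, 0.62, 0, 0, 0, -0.2, 0.35],
    [-0.95, 0.62, 0, 0, 0, -0.24, 0.35],
    [-0.95, 0.62, 0, 0, 0, -0.275, 0.35],
    [-0.95, 0.62, 0, 0, 0, -0.275, 0.35],
  ],
)

```text
t: 34.85
tool_pos: [0.5842, -0.115, 0.147]
orientation: [-1.743, -2.613, 0.0]
force: [0.2, -0.4, 0.9]
opening: 0.063
```

Run:
```python
from tcmd import *
apply([-.95,.62,0,0,0,-.275])
rel([.6085,-.3337,.12],down(np.radians(112.5)))
```

```text
shift [-2.111, -0.617, 0.26] turn [0.0, 0.0, -0.0] deg 0.0
```

Emit:
move_arm(
  series=[
    [-0.4, -0.1, 0, 0, 0, 0, 0.35],
    [-0.8, -0.3, 0, 0, 0, 0, 0.35],
    [-1, -0.3, 0, 0, 0, 0, 0.35],
  ],
)

```text
t: 35.15
tool_pos: [0.5941, -0.2218, 0.1472]
orientation: [1.752, 2.607, -0.002]
force: [-0.4, -0.0, 0.9]
opening: 0.0626
```

Emit:
move_arm(
  series=[
    [-0.4, -0.1, 0, 0, 0, 0, 0.35],
    [-0.8, -0.3, 0.1, 0, 0, 0, 0.35],
    [-1, -0.317, 0.26, 0, 0, 0, 0.35],
    [-1, -0.317, 0.26, 0, 0, 0, 0.35],
  ],
)

```text
t: 35.55
tool_pos: [0.6022, -0.3252, 0.1179]
orientation: [-1.752, -2.603, 0.001]
force: [-0.1, -0.1, -1.8]
opening: 0.0628
```

Emit:
move_arm(
  series=[
    [-0.111, 0, 0, 0, 0, 0, 0.35],
    [-0.111, 0, 0.2, 0, 0, 0, 0.35],
    [-0.111, 0, 0.5, 0, 0, 0, 0.35],
    [-0.111, 0, 0.6, 0, 0, 0, 0.35],
    [-0.111, 0, 0.6, 0, 0, 0, 0.35],
    [-0.111, 0, 0.6, 0, 0, 0, 0.35],
  ],
)

```text
t: 36.15
tool_pos: [0.6088, -0.3333, 0.0625]
orientation: [1.744, 2.611, 0.0]
force: [-0.3, -0.0, 0.9]
opening: 0.0627
```

```bash
python3 - <<'E'
from tcmd import *
apply([-1,-.3,0,0,0,0]);apply([-1,-.317,.26,0,0,0]);apply([-.111,0,.6,0,0,0])
print(load()[0].round(4)); rel([.6085,-.3337,.007],down(np.radians(112.5)))
s=Cam("scene"); crop(s.img,110,250,230,370,6,"pics/hs.png")
E
python3 st.py; python3 scan.py | grep blue
```

```text
[ 0.6085 -0.3337  0.06  ]
shift [0.0, 0.0, 0.53] turn [0.0, 0.0, -0.0] deg 0.0
t 36.2 pos [ 0.6092 -0.3338  0.0632] open 0.0626 F [-0.6  0.2  0.2]
[[-0.3828, 0.9238, 0.0021], [0.9238, 0.3828, -0.0013], [-0.0021, 0.0015, -1.0]] q [-0.575  0.489  1.345  0.     1.306 -0.968]Traceback (most recent call last):
  File "scan.py", line 16, in <module>
    go()
    ~~^^
  File "scan.py", line 10, in go
    b=max(blobs(m,15),key=lambda b:b[1]); W=c.plane(np.argwhere(b[2])[:,::-1],z)[:,:2]*1000
ValueError: max() iterable argument is empty
```

View pics/hs.png

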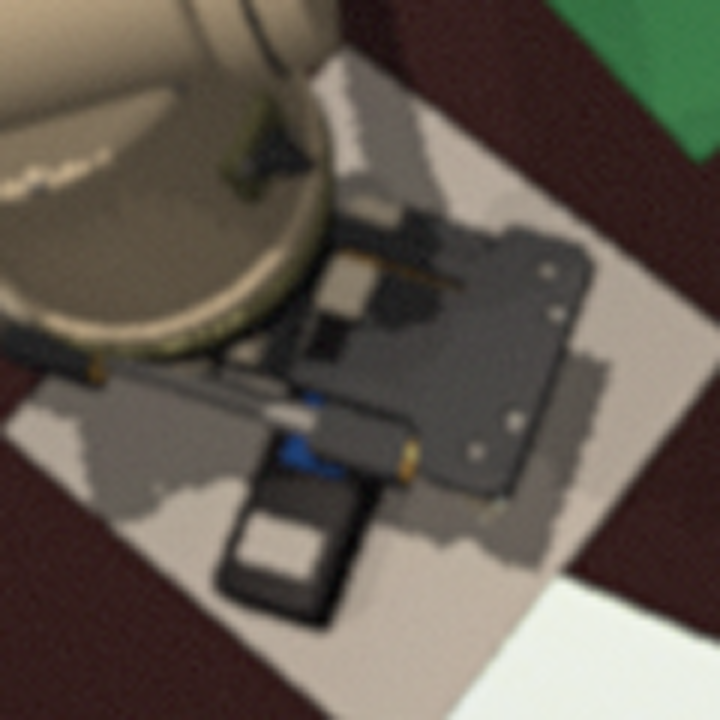

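Emit:
move_arm(
  series=[
    [0, 0, 0.15, 0, 0, 0, 0.35],
    [0, 0, 0.3, 0, 0, 0, 0.35],
    [0, 0, 0.45, 0, 0, 0, 0.35],
    [0, 0, 0.52, 0, 0, 0, 0.35],
    [0, 0, 0.52, 0, 0, 0, 0.35],
    [0, 0, 0.52, 0, 0, 0, 0.35],
  ],
)

```text
t: 36.9
tool_pos: [0.6079, -0.3335, 0.0088]
orientation: [-1.745, -2.611, 0.0]
force: [-0.6, 0.4, 0.3]
opening: 0.0629
```

```bash
for i in 1 2; do python3 st.py; done
```

```text
t 36.9 pos [ 0.6079 -0.3335  0.0088] open 0.0629 F [-0.6  0.4  0.3]
[[-0.3826, 0.9239, -0.0006], [0.9239, 0.3826, 0.0003], [0.0005, -0.0004, -1.0]] q [-0.576  0.549  1.37  -0.     1.223 -0.968]
t 36.9 pos [ 0.6079 -0.3335  0.0088] open 0.0629 F [-0.6  0.4  0.3]
[[-0.3826, 0.9239, -0.0006], [0.9239, 0.3826, 0.0003], [0.0005, -0.0004, -1.0]] q [-0.576  0.549  1.37  -0.     1.223 -0.968]
```

Emit:
move_arm(
  series=[
    [0, 0, 0, 0, 0, 0, -0.1],
    [0, 0, 0, 0, 0, 0, -0.1],
    [0, 0, 0, 0, 0, 0, -0.5],
    [0, 0, 0, 0, 0, 0, -1],
    [0, 0, 0, 0, 0, 0, -1],
    [0, 0, 0, 0, 0, 0, -1],
    [0, 0, 0, 0, 0, 0, -1],
    [0, 0, 0, 0, 0, 0, -1],
  ],
  squeeze=35,
)

```text
t: 37.7
tool_pos: [0.6085, -0.3337, 0.0098]
orientation: [1.745, 2.611, 0.0]
force: [1.0, 1.0, 6.0]
opening: 0.0379
```

Emit:
move_arm(
  series=[
    [0, 0, -0.1, 0, 0, 0, -1],
    [0, 0, -0.25, 0, 0, 0, -1],
    [0, 0, -0.45, 0, 0, 0, -1],
    [0, 0, -0.65, 0, 0, 0, -1],
    [0, 0, -0.85, 0, 0, 0, -1],
    [0, 0, -1, 0, 0, 0, -1],
    [0, 0, -1, 0, 0, 0, -1],
    [0, 0, -1, 0, 0, 0, -1],
  ],
)

```text
t: 38.5
tool_pos: [0.608, -0.3336, 0.1093]
orientation: [1.745, 2.612, -0.0]
force: [-0.8, 0.2, -1.9]
opening: 0.0376
```

```bash
python3 - <<'E'
from tcmd import *
apply([0,0,.52,0,0,0]);apply([0,0,-1,0,0,0]); print(load()[0].round(4))
p,Rt=scanpose(L1,n1,y1,wt=np.array([.065,0,-.0195])); print(p.round(4)); rel(p,Rt)
s=Cam("scene");t=Cam("top"); crop(s.img,100,220,220,340,6,"pics/sl.png"); crop(t.img,340,140,440,230,7,"pics/sl2.png")
E
python3 st.py
```

```text
[ 0.6085 -0.3337  0.108 ]
[ 0.5724 -0.0071  0.1078]
shift [3.156, 0.916, 0.002] turn [0.0051, -0.0275, 0.1177] deg 21.8
t 38.6 pos [ 0.6072 -0.333   0.1075] open 0.0378 F [ 0.6 -0.9 -2.7]
[[-0.3825, 0.9239, -0.002], [0.9239, 0.3825, 0.0013], [0.002, -0.0014, -1.0]] q [-0.576  0.448  1.314 -0.     1.382 -0.968]
```

View pics/sl.png

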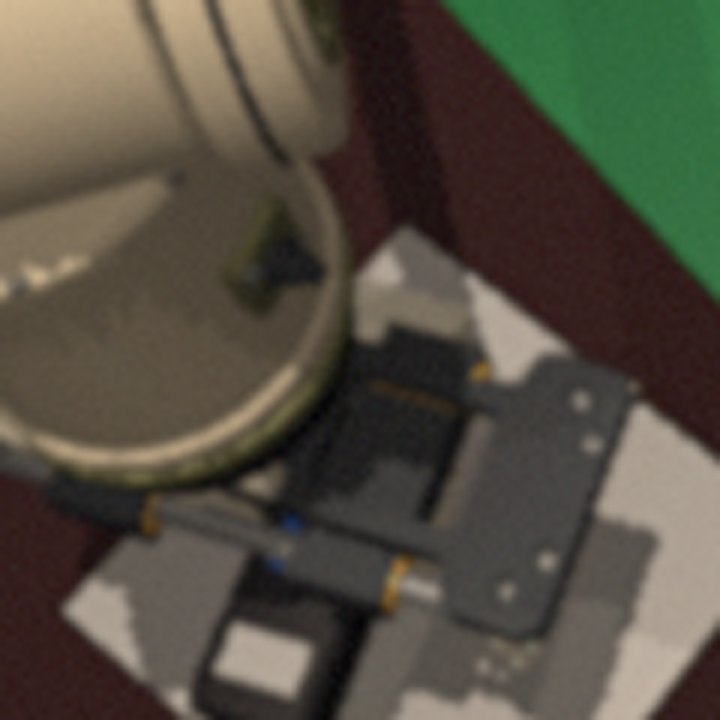

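Emit:
move_arm(
  series=[
    [0.15, 0, 0, 0, 0, 0, -1],
    [0.4, 0.1, 0, 0, 0, 0, -1],
    [0.7, 0.2, 0, 0, 0, 0, -1],
    [1, 0.3, 0, 0, 0, 0, -1],
  ],
)

```text
t: 39.0
tool_pos: [0.5963, -0.2284, 0.1073]
orientation: [-1.745, -2.609, 0.001]
force: [-0.4, -0.1, -1.6]
opening: 0.0379
```

Emit:
move_arm(
  series=[
    [0.3, 0.1, 0, 0, 0, 0, -1],
    [0.6, 0.2, 0, 0, 0, 0, -1],
    [0.9, 0.3, 0, 0, 0, 0, -1],
    [1, 0.3, 0, 0, 0, 0, -1],
  ],
)

```text
t: 39.4
tool_pos: [0.5859, -0.1225, 0.1075]
orientation: [-1.741, -2.612, -0.0]
force: [-0.2, -0.7, -2.0]
opening: 0.0381
```

Run:
```python
from tcmd import *
apply([1,.3,0,0,0,0]);apply([1,.3,0,0,0,0]); print(load()[0].round(4))
p,Rt=scanpose(L1,n1,y1,wt=np.array([.065,0,-.0195])); rel(p,Rt)
s=Cam("scene");t=Cam("top")
a=cv2.resize(s.img[110:310,150:350],(400,400),interpolation=cv2.INTER_CUBIC);b=cv2.resize(t.img[130:280,220:370],(400,400),interpolation=cv2.INTER_CUBIC); cv2.imwrite("pics/mv.png",np.hstack([a,b]))
```

```text
[ 0.5874 -0.126   0.108 ]
shift [1.156, 0.316, 0.002] turn [0.0051, -0.0275, 0.1177] deg 21.8
```

View pics/mv.png

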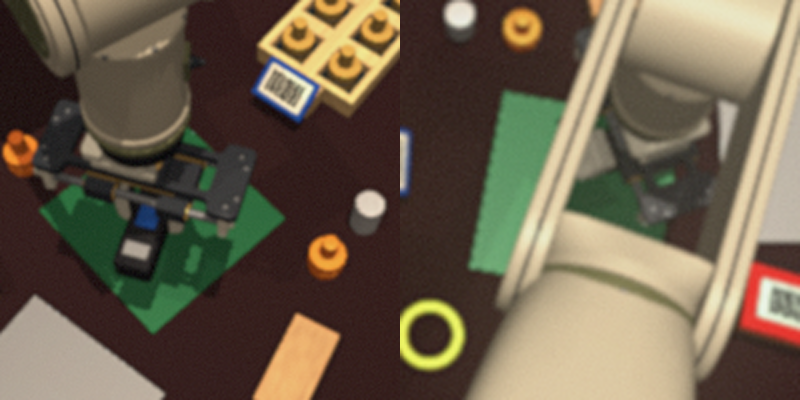

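Emit:
move_arm(
  series=[
    [0.2, 0.05, 0, 0.001, -0.006, 0.03, -1],
    [0.45, 0.12, 0, 0.003, -0.012, 0.06, -1],
    [0.7, 0.2, 0, 0.004, -0.02, 0.09, -1],
    [0.9, 0.25, 0, 0.005, -0.0275, 0.1177, -1],
    [1, 0.28, 0, 0.005, -0.0275, 0.1177, -1],
    [1, 0.28, 0, 0.005, -0.0275, 0.1177, -1],
  ],
)

```text
t: 40.1
tool_pos: [0.5746, -0.0224, 0.1088]
orientation: [2.148, 2.205, -0.094]
force: [0.0, -1.6, -1.7]
opening: 0.0377
```

```bash
python3 - <<'E'
from tcmd import *
apply([1,.28,0,.005,-.0275,.1177]); print(load()[0].round(4))
p,Rt=scanpose(L1,n1,y1,wt=np.array([.065,0,-.0195])); rel(p,Rt)
E
python3 st.py
```

```text
[ 0.575  -0.0229  0.108 ]
shift [0.158, -0.023, -0.012] turn [0.0001, 0.0, -0.0] deg 0.0
t 40.1 pos [ 0.5746 -0.0224  0.1088] open 0.0377 F [ 0.  -1.6 -1.7]
[[-0.0263, 0.9997, 0.002], [0.9959, 0.0264, -0.0867], [-0.0867, -0.0003, -0.9962]] q [-0.071  0.14   1.685 -0.089  1.309 -0.075]
```

Emit:
move_arm(
  series=[
    [0.08, -0.01, -0.005, 0, 0, 0, -1],
    [0.158, -0.023, -0.012, 0, 0, 0, -1],
    [0.158, -0.023, -0.012, 0, 0, 0, -1],
    [0.158, -0.023, -0.012, 0, 0, 0, -1],
    [0.158, -0.023, -0.012, 0, 0, 0, -1],
  ],
)

```text
t: 40.6
tool_pos: [0.572, -0.0073, 0.109]
orientation: [2.151, 2.2, -0.094]
force: [0.2, 0.2, -1.6]
opening: 0.0376
```

```bash
python3 st.py
python3 - <<'E'
from tcmd import *
apply([.158,-.023,-.012,0,0,0])
st=read_state(); P=st["tool_pos"]; Rm=R.from_rotvec(st["orientation"]).as_matrix()
wt=np.array([.065,0,-.0195]); w=P+Rm@wt; l=Rm@np.array([1,0,1])/2**.5
d=(L1-w); D=d@(-n1)*-1
# intersection of look ray with label plane
k=((L1-w)@n1)/(l@n1); hit=w+k*l
print("win",w.round(4),"dist",k.round(4),"miss",(hit-L1).round(4),"angle",np.degrees(np.arccos(-l@n1)).round(2))
s=Cam("scene");t=Cam("top")
O=P-0; # scanner pts in tool frame: xs->x+.005, y->-y, z->-(z)+.0055
def tool(ps): ps=np.array(ps,float); return P+(np.c_[ps[:,0]+.005,-ps[:,1],.0055-ps[:,2]])@Rm.T
pts=tool([(.069,.02,.058),(.069,-.02,.058),(.069,.02,0),(.069,-.02,0),(-.064,.019,.032),(-.064,-.019,.032),(-.064,.019,0),(-.064,-.019,0),(.06,0,.025)])
for c,n,roi in((s,'s',(215,110,315,200)),(t,'t',(195,150,335,250))):
    x0,y0,x1,y1=roi; k=7 if n=='s' else 5.5
    im=cv2.resize(c.img[y0:y1,x0:x1],None,fx=k,fy=k,interpolation=cv2.INTER_CUBIC)
    for q in (c.proj(pts)-(x0,y0)+.5)*k-.5: cv2.drawMarker(im,tuple(int(v) for v in q.round()),(0,255,0),cv2.MARKER_CROSS,9,1)
    cv2.imwrite(f"pics/sc1{n}.png",im)
E
```

```text
t 40.6 pos [ 0.572  -0.0073  0.109 ] open 0.0376 F [ 0.2  0.2 -1.6]
[[-0.0224, 0.9997, 0.0025], [0.9959, 0.0225, -0.0873], [-0.0873, 0.0005, -0.9962]] q [-0.045  0.134  1.691 -0.09   1.311 -0.044]
win [0.5705 0.0591 0.1227] dist 0.101 miss [-0.0003  0.0004  0.0003] angle 0.03
```

View pics/sc1s.png

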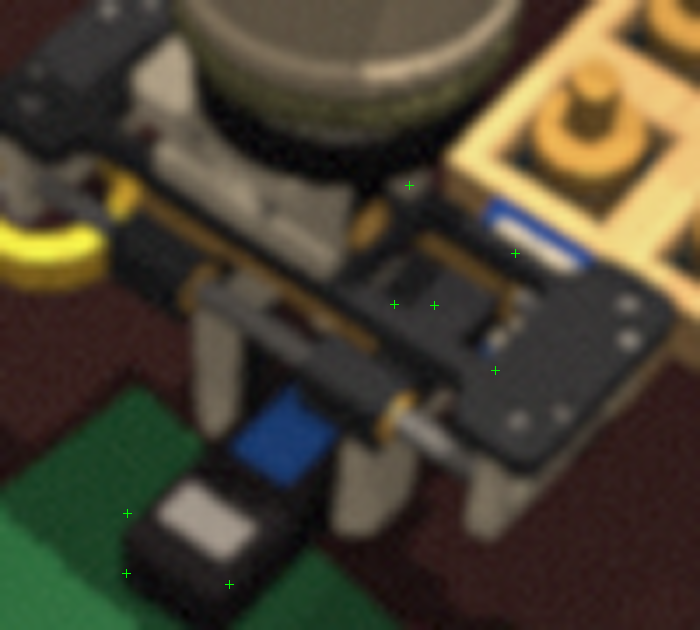

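View pics/sc1t.png

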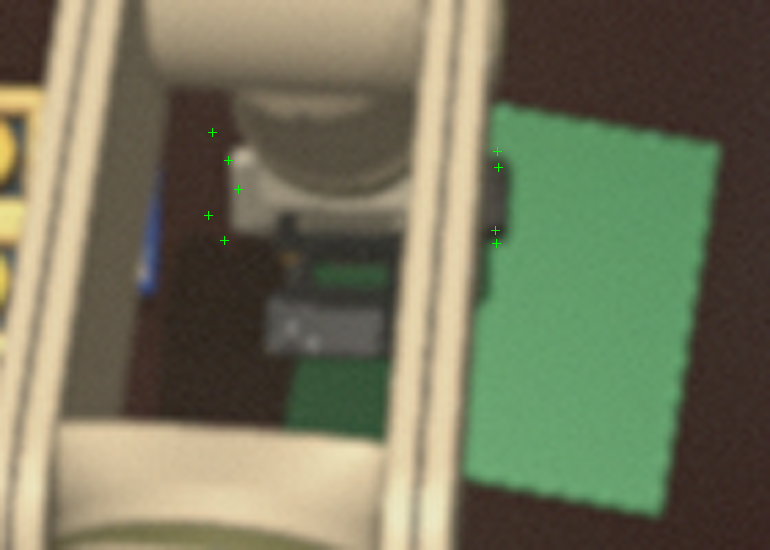

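Run:
```python
from tcmd import *
s=Cam("scene");t=Cam("top")
f=lambda p,k,o:(np.array(p)+.5)/k-.5+np.array(o)
for a,b_ in(((290,62),(185,352)),((412,98),(148,245)),((228,118),(318,295)),((375,155),(270,178))):
    w=tri((s,t),(f(a,8,(135,275)),f(b_,10,(340,165)))); b0=np.array([.611,-.3397]); psi=np.radians(112.5); ex=np.array([np.cos(psi),np.sin(psi)]); ey=np.array([-ex[1],ex[0]])
    print(((w[:2]-b0)@ex).round(4),((w[:2]-b0)@ey).round(4),w[2].round(4))
st=read_state(); P=st["tool_pos"]; Rm=R.from_rotvec(st["orientation"]).as_matrix()
def tool(ps): ps=np.array(ps,float); return P+(np.c_[ps[:,0]+.005,-ps[:,1],.0055-ps[:,2]])@Rm.T
q=s.proj(tool([(-.051,0,.032),(-.0115,0,.032),(-.046,0,.032),(-.051,.005,.032)])); print("pred grey",((q-(215,110)+.5)*7-.5).round(0).tolist())
h=s.hsv().astype(int)[110:200,215:315]
m=(h[...,1]<60)&(h[...,2]>110); 
for b in blobs(m,20): print(b[0]*7+3,b[1])
```

```text
0.0732 0.0186 0.033
0.0726 -0.0143 0.0349
0.0457 0.0178 0.0722
0.0468 -0.0184 0.0729
pred grey [[206.0, 519.0], [291.0, 435.0], [217.0, 508.0], [193.0, 510.0]]
[533.2972973  244.97297297] 37
[207.05479452 520.90410959] 73
```

```bash
python3 - <<'E'
from tcmd import *
t=Cam("top");s=Cam("scene")
f=lambda p,k,o:(np.array(p)+.5)/k-.5+np.array(o)
b0=np.array([.611,-.3397]); psi=np.radians(112.5); ex=np.array([np.cos(psi),np.sin(psi)]); ey=np.array([-ex[1],ex[0]])
for z in(.003,.037,.05):
    w=t.plane(f([(110,255),(165,378),(540,92),(590,205)],10,(340,165)),z)[:,:2]-b0; print(z,np.c_[w@ex,w@ey].round(4).tolist())
    w=s.plane(f([(290,62),(412,98),(425,130),(395,232)],8,(135,275)),z)[:,:2]-b0; print('s',z,np.c_[w@ex,w@ey].round(4).tolist())
E
python3 - <<'E'
import cv2
a=cv2.imread('pics/scene0.png'); b=cv2.imread('pics/top0.png')
import numpy as np
x=cv2.convertScaleAbs(cv2.resize(a[275:365,135:205],None,fx=6,fy=6,interpolation=cv2.INTER_CUBIC),alpha=1.6,beta=20)
y=cv2.convertScaleAbs(cv2.resize(b[165:215,340:402],None,fx=6,fy=6,interpolation=cv2.INTER_CUBIC),alpha=1.6,beta=20)
y=cv2.copyMakeBorder(y,0,x.shape[0]-y.shape[0],0,0,cv2.BORDER_CONSTANT)
cv2.imwrite('pics/bright.png',np.hstack([x,y]))
E
```

```text
0.003 [[0.073, -0.0168], [0.0715, 0.0224], [-0.0651, -0.0211], [-0.0656, 0.0152]]
s 0.003 [[0.081, 0.026], [0.0815, -0.0084], [0.0746, -0.0148], [0.0474, -0.0173]]
0.037 [[0.0831, -0.0128], [0.0816, 0.0253], [-0.0511, -0.017], [-0.0516, 0.0183]]
s 0.037 [[0.0731, 0.0162], [0.0735, -0.0169], [0.0668, -0.0231], [0.0407, -0.0255]]
0.05 [[0.0869, -0.0113], [0.0855, 0.0264], [-0.0457, -0.0154], [-0.0462, 0.0195]]
s 0.05 [[0.07, 0.0124], [0.0705, -0.0202], [0.0639, -0.0263], [0.0382, -0.0287]]
```

View pics/bright.png

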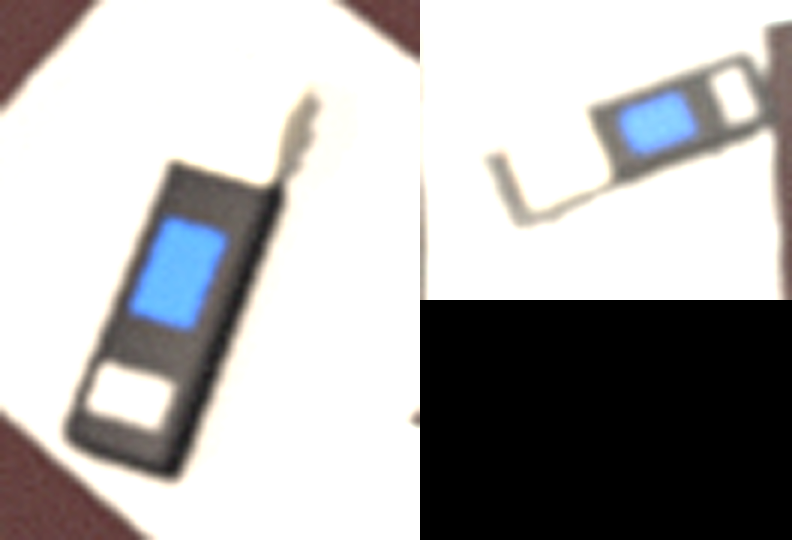

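The grey button on the scanner projects to within 0.5 mm of where I predicted, so the grip is as expected. I'll nudge 2 mm forward to account for uncertainty along the scanner's length, then hold still for over 2 s.

Emit:
move_arm(
  series=[
    [0.02, 0, 0.01, 0, 0, 0, -1],
    [0.02, 0, 0.01, 0, 0, 0, -1],
    [0.02, 0, 0.01, 0, 0, 0, -1],
    [0.02, 0, 0.01, 0, 0, 0, -1],
    [0.02, 0, 0.01, 0, 0, 0, -1],
    [0.02, 0, 0.01, 0, 0, 0, -1],
    [0.02, 0, 0.01, 0, 0, 0, -1],
    [0.02, 0, 0.01, 0, 0, 0, -1],
  ],
)

```text
t: 41.7
tool_pos: [0.5719, -0.005, 0.1078]
orientation: [2.151, 2.2, -0.093]
force: [1.1, 0.4, -1.8]
opening: 0.0377
```

Emit:
move_arm(
  series=[
    [0, 0, 0, 0, 0, 0, -1],
    [0, 0, 0, 0, 0, 0, -1],
    [0, 0, 0, 0, 0, 0, -1],
    [0, 0, 0, 0, 0, 0, -1],
    [0, 0, 0, 0, 0, 0, -1],
    [0, 0, 0, 0, 0, 0, -1],
    [0, 0, 0, 0, 0, 0, -1],
    [0, 0, 0, 0, 0, 0, -1],
  ],
)

```text
t: 42.5
tool_pos: [0.5719, -0.005, 0.1078]
orientation: [2.151, 2.201, -0.093]
force: [-0.1, -1.0, -1.3]
opening: 0.0377
```

Emit:
move_arm(
  series=[
    [0, 0, 0, 0, 0, 0, -1],
    [0, 0, 0, 0, 0, 0, -1],
    [0, 0, 0, 0, 0, 0, -1],
    [0, 0, 0, 0, 0, 0, -1],
    [0, 0, 0, 0, 0, 0, -1],
    [0, 0, 0, 0, 0, 0, -1],
    [0, 0, 0, 0, 0, 0, -1],
    [0, 0, 0, 0, 0, 0, -1],
  ],
)

```text
t: 43.3
tool_pos: [0.5718, -0.005, 0.1078]
orientation: [2.151, 2.201, -0.094]
force: [0.1, 0.0, -1.6]
opening: 0.0381
```

Emit:
move_arm(
  series=[
    [0, 0, 0, 0, 0, 0, -1],
    [0, 0, 0, 0, 0, 0, -1],
    [0, 0, 0, 0, 0, 0, -1],
    [0, 0, 0, 0, 0, 0, -1],
    [0, 0, 0, 0, 0, 0, -1],
    [0, 0, 0, 0, 0, 0, -1],
    [0, 0, 0, 0, 0, 0, -1],
    [0, 0, 0, 0, 0, 0, -1],
  ],
)

```text
t: 44.1
tool_pos: [0.5718, -0.005, 0.1078]
orientation: [2.151, 2.201, -0.093]
force: [-0.0, 0.3, -1.7]
opening: 0.0381
```

```bash
python3 st.py
cat >> tcmd.py <<'E'
def aim(L,n,wx=.063,wz=-.0195):
    st=read_state(); P=st["tool_pos"]; Rm=R.from_rotvec(st["orientation"]).as_matrix()
    w=P+Rm@np.array([wx,0,wz]); l=Rm@np.array([1,0,1])/2**.5; k=((L-w)@n)/(l@n); hit=w+k*l
    print("win",w.round(4),"dist",k.round(4),"miss",(hit-L).round(4),"angle",np.degrees(np.arccos(-l@n)).round(2))
E
python3 - <<'E'
from tcmd import *
apply([.02,0,.01,0,0,0]); aim(L1,n1); aim(L1,n1,.065); aim(L1,n1,.060)
p,Rt=scanpose(L2,n2,y2,wt=np.array([.063,0,-.0195])); print(p.round(4)); rel(p+[0,0,.03],Rt)
E
```

```text
t 44.1 pos [ 0.5718 -0.005   0.1078] open 0.0381 F [-0.   0.3 -1.7]
[[-0.0225, 0.9997, 0.0024], [0.9959, 0.0226, -0.0871], [-0.0872, 0.0004, -0.9962]] q [-0.041  0.135  1.692 -0.09   1.309 -0.04 ]
win [0.5704 0.0595 0.1217] dist 0.1 miss [-0.0004  0.0001  0.0001] angle 0.02
win [0.5703 0.0615 0.1215] dist 0.0986 miss [-0.0005  0.0012  0.001 ] angle 0.02
win [0.5704 0.0565 0.122 ] dist 0.1021 miss [-0.0004 -0.0015 -0.0012] angle 0.02
[ 0.5397 -0.3198  0.1544]
shift [-3.194, -0.397, -0.501] turn [-0.1023, -0.0848, -0.4106] deg 77.7
```

Emit:
move_arm(
  series=[
    [-0.1, 0, -0.05, 0, 0, 0, -1],
    [-0.35, 0, -0.2, 0, 0, 0, -1],
    [-0.65, -0.05, -0.4, 0, 0, 0, -1],
    [-1, -0.1, -0.7, 0, 0, 0, -1],
  ],
)

```text
t: 44.5
tool_pos: [0.5626, -0.0995, 0.1856]
orientation: [2.152, 2.204, -0.096]
force: [0.9, 0.2, -2.1]
opening: 0.0377
```

Emit:
move_arm(
  series=[
    [-0.25, 0, 0, -0.01, -0.008, -0.04, -1],
    [-0.5, 0, 0, -0.02, -0.016, -0.08, -1],
    [-0.75, 0, 0, -0.03, -0.025, -0.12, -1],
    [-1, -0.1, 0, -0.04, -0.033, -0.16, -1],
    [-1, -0.1, 0, -0.05, -0.041, -0.2, -1],
    [-1, -0.1, 0, -0.05, -0.041, -0.2, -1],
  ],
)

```text
t: 45.1
tool_pos: [0.5551, -0.1998, 0.1953]
orientation: [1.274, 2.606, -0.081]
force: [-0.2, -0.1, -2.0]
opening: 0.0379
```

```bash
python3 st.py;python3 - <<'E'
from tcmd import *
apply([-1,-.1,-.7,0,0,0]);apply([-1,-.1,0,-.05,-.041,-.2]); print(load()[0].round(4))
p,Rt=scanpose(L2,n2,y2,wt=np.array([.063,0,-.0195])); rel(p+[0,0,.03],Rt)
E
```

```text
t 45.1 pos [ 0.5551 -0.1998  0.1953] open 0.0379 F [-0.2 -0.1 -2. ]
[[-0.5913, 0.7839, 0.1892], [0.7707, 0.6184, -0.1538], [-0.2376, 0.0549, -0.9698]] q [-0.387 -0.113  1.796 -0.076  1.223 -1.031]
[ 0.5566 -0.1987  0.1938]
shift [-0.811, -0.887, 0.245] turn [-0.0521, -0.0436, -0.2107] deg 39.9
```

Emit:
move_arm(
  series=[
    [-0.2, -0.2, 0, -0.01, -0.008, -0.04, -1],
    [-0.4, -0.4, 0.1, -0.02, -0.016, -0.08, -1],
    [-0.6, -0.6, 0.2, -0.03, -0.025, -0.12, -1],
    [-0.8, -0.8, 0.245, -0.04, -0.033, -0.16, -1],
    [-0.811, -0.887, 0.245, -0.052, -0.0436, -0.2107, -1],
    [-0.811, -0.887, 0.245, -0.052, -0.0436, -0.2107, -1],
    [-0.811, -0.887, 0.245, -0.052, -0.0436, -0.2107, -1],
  ],
)

```text
t: 45.8
tool_pos: [0.5386, -0.3203, 0.1853]
orientation: [0.312, 2.726, -0.061]
force: [0.6, 0.6, -1.5]
opening: 0.0378
```

```bash
python3 st.py;python3 - <<'E'
from tcmd import *
apply([-.811,-.887,.245,-.052,-.0436,-.2107]); print(load()[0].round(4))
p,Rt=scanpose(L2,n2,y2,wt=np.array([.063,0,-.0195])); rel(p,Rt)
s=Cam("scene");t=Cam("top")
a=cv2.resize(s.img[170:340,60:240],None,fx=2.2,fy=2.2,interpolation=cv2.INTER_CUBIC);b=cv2.resize(t.img[150:290,310:450],(374,374),interpolation=cv2.INTER_CUBIC); cv2.imwrite("pics/sc2.png",np.hstack([a,b]))
E
```

```text
t 45.8 pos [ 0.5386 -0.3203  0.1853] open 0.0378 F [ 0.6  0.6 -1.5]
[[-0.8972, 0.2257, 0.3796], [0.2085, 0.9742, -0.0866], [-0.3893, 0.0015, -0.9211]] q [-0.734 -0.135  1.87   0.219  1.064 -2.15 ]
[ 0.5397 -0.3199  0.1844]
shift [0.117, 0.0, 0.276] turn [-0.0001, -0.0, 0.0] deg 0.0
```

View pics/sc2.png

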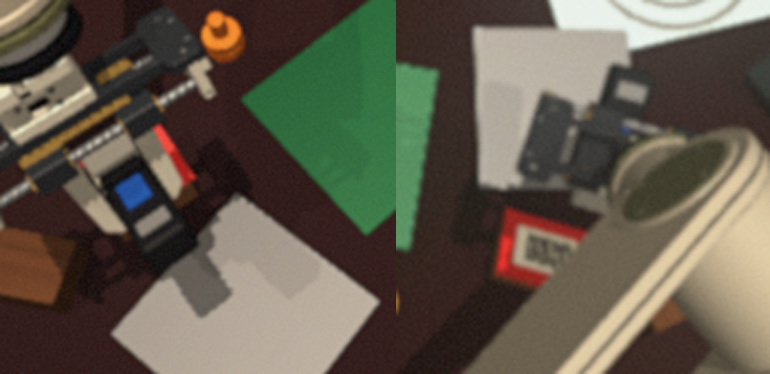

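Emit:
move_arm(
  series=[
    [0.04, 0, 0.1, 0, 0, 0, -1],
    [0.08, 0, 0.2, 0, 0, 0, -1],
    [0.117, 0, 0.276, 0, 0, 0, -1],
    [0.117, 0, 0.276, 0, 0, 0, -1],
    [0.117, 0, 0.276, 0, 0, 0, -1],
    [0.117, 0, 0.276, 0, 0, 0, -1],
  ],
)

```text
t: 46.5
tool_pos: [0.5395, -0.3198, 0.156]
orientation: [0.306, 2.725, -0.063]
force: [-0.3, 0.4, -1.9]
opening: 0.0377
```

Run:
```python
from tcmd import *
apply([.117,0,.276,0,0,0]); aim(L2,n2)
p,Rt=scanpose(L2,n2,y2,wt=np.array([.063,0,-.0195])); st=read_state(); Rm=R.from_rotvec(st["orientation"]).as_matrix()
print((Rm.T@(p-st["tool_pos"])*10).round(3))
s=Cam("scene"); P=st["tool_pos"]; o=(60,180)
pts=P+np.array([(-.051+.003,0,.0055-.032),(-.0115+.003+.0005,0,.0055-.032)])@Rm.T
pts2=P+np.array([(-.051+.005,0,.0055-.032)])@Rm.T
print("pred grey",s.proj(pts2).round(1))
h=s.hsv().astype(int)[200:330,60:200]
m=(h[...,1]<70)&(h[...,2]>120)
for b in blobs(m,20): print(b[0]+(60,200),b[1])
```

```text
win [ 0.4755 -0.3053  0.1493] dist 0.1014 miss [-0.0007  0.0001  0.0003] angle 0.04
[0.004 0.    0.015]
pred grey [[133.8 275.9]]
[ 83.89839572 224.10160428] 748
[152.41447368 214.95394737] 152
[110.14606742 240.82022472] 89
[114.42372881 246.85310734] 177
[140.02054795 255.04109589] 146
[ 72.83333333 264.85416667] 48
[165.4795977  304.17068966] 3480
[112.53797468 273.08227848] 158
[ 63.62686567 275.10447761] 67
[134.32467532 275.80519481] 77
```

Emit:
move_arm(
  series=[
    [0, 0, 0.01, 0, 0, 0, -1],
    [0, 0, 0.01, 0, 0, 0, -1],
    [0, 0, 0.01, 0, 0, 0, -1],
    [0, 0, 0.01, 0, 0, 0, -1],
    [0, 0, 0.01, 0, 0, 0, -1],
    [0, 0, 0.01, 0, 0, 0, -1],
    [0, 0, 0.01, 0, 0, 0, -1],
    [0, 0, 0.01, 0, 0, 0, -1],
  ],
)

```text
t: 47.35
tool_pos: [0.5396, -0.3197, 0.1546]
orientation: [0.306, 2.725, -0.063]
force: [1.0, 0.2, -1.8]
opening: 0.0379
```

Emit:
move_arm(
  series=[
    [0, 0, 0, 0, 0, 0, -1],
    [0, 0, 0, 0, 0, 0, -1],
    [0, 0, 0, 0, 0, 0, -1],
    [0, 0, 0, 0, 0, 0, -1],
    [0, 0, 0, 0, 0, 0, -1],
    [0, 0, 0, 0, 0, 0, -1],
    [0, 0, 0, 0, 0, 0, -1],
    [0, 0, 0, 0, 0, 0, -1],
  ],
)

```text
t: 48.15
tool_pos: [0.5396, -0.3197, 0.1546]
orientation: [0.306, 2.725, -0.063]
force: [-0.1, 0.0, -1.9]
opening: 0.0378
```

Emit:
move_arm(
  series=[
    [0, 0, 0, 0, 0, 0, -1],
    [0, 0, 0, 0, 0, 0, -1],
    [0, 0, 0, 0, 0, 0, -1],
    [0, 0, 0, 0, 0, 0, -1],
    [0, 0, 0, 0, 0, 0, -1],
    [0, 0, 0, 0, 0, 0, -1],
    [0, 0, 0, 0, 0, 0, -1],
    [0, 0, 0, 0, 0, 0, -1],
  ],
)

```text
t: 48.95
tool_pos: [0.5396, -0.3198, 0.1546]
orientation: [0.306, 2.725, -0.063]
force: [-0.4, -0.1, -2.5]
opening: 0.0378
```

Emit:
move_arm(
  series=[
    [0, 0, 0, 0, 0, 0, -1],
    [0, 0, 0, 0, 0, 0, -1],
    [0, 0, 0, 0, 0, 0, -1],
    [0, 0, 0, 0, 0, 0, -1],
    [0, 0, 0, 0, 0, 0, -1],
    [0, 0, 0, 0, 0, 0, -1],
    [0, 0, 0, 0, 0, 0, -1],
    [0, 0, 0, 0, 0, 0, -1],
  ],
)

```text
t: 49.75
tool_pos: [0.5396, -0.3197, 0.1546]
orientation: [0.306, 2.725, -0.063]
force: [0.4, -0.5, -2.1]
opening: 0.0379
```

```bash
python3 st.py
python3 - <<'E'
from tcmd import *
apply([0,0,.01,0,0,0]); aim(L2,n2); aim(L2,n2,.065); aim(L2,n2,.06)
rel([.6085,-.3337,.14],down(np.radians(112.5)))
t=Cam("top");s=Cam("scene"); 
print(t.plane([(370,191)],.003), s.plane([(171,317)],.003))
E
```

```text
t 49.75 pos [ 0.5396 -0.3197  0.1546] open 0.0379 F [ 0.4 -0.5 -2.1]
[[-0.8977, 0.2218, 0.3808], [0.204, 0.9751, -0.0869], [-0.3906, -0.0004, -0.9206]] q [-0.732 -0.108  1.902  0.227  1.004 -2.168]
win [ 0.4756 -0.3052  0.1479] dist 0.1002 miss [-0.0002  0.0001  0.0001] angle 0.02
win [ 0.4739 -0.3048  0.1471] dist 0.0987 miss [-0.0014  0.0004  0.0006] angle 0.02
win [ 0.4783 -0.3058  0.1491] dist 0.1023 miss [ 0.0018 -0.0003 -0.0007] angle 0.02
shift [-0.59, 0.018, 0.396] turn [0.0608, 0.1179, 0.2997] deg 59.0
[[ 0.59918374 -0.32259904  0.003     ]] [[ 0.6078173  -0.32552705  0.003     ]]
```

Run:
```python
from tcmd import *
t=Cam("top");s=Cam("scene")
f=lambda p,k,o:(np.array(p)+.5)/k-.5+np.array(o)
for c,q,o in((t,[(38,66),(290,72),(313,333),(48,335)],(330,145)),(s,[(385,207),(672,428),(430,742),(133,492)],(80,210))):
    w=c.plane(f(q,4.4,o),.003)[:,:2]; print(w.round(4).tolist(),w.mean(0).round(4))
```

```text
[[0.689, -0.2282], [0.6949, -0.3979], [0.5181, -0.4113], [0.5063, -0.2381]] [ 0.6021 -0.3189]
[[0.5089, -0.2395], [0.6903, -0.2307], [0.699, -0.3989], [0.5189, -0.4104]] [ 0.6043 -0.3199]
```

Run:
```python
from tcmd import *
rel([.6045,-.3245,.14],down(np.radians(112.5)))
```

```text
shift [-0.535, 0.099, 0.373] turn [0.0608, 0.1179, 0.2997] deg 59.0
```

Emit:
move_arm(
  series=[
    [-0.15, 0, -0.28, 0, 0, 0, -1],
    [-0.3, 0, -0.2, 0.01, 0.02, 0.05, -1],
    [-0.45, 0.03, -0.1, 0.02, 0.04, 0.1, -1],
    [-0.6, 0.06, 0, 0.03, 0.06, 0.15, -1],
    [-0.652, 0.099, 0.097, 0.04, 0.08, 0.2, -1],
    [-0.652, 0.099, 0.097, 0.05, 0.1, 0.25, -1],
    [-0.652, 0.099, 0.097, 0.0608, 0.1179, 0.2997, -1],
    [-0.652, 0.099, 0.097, 0.0608, 0.1179, 0.2997, -1],
  ],
)

```text
t: 50.75
tool_pos: [0.6046, -0.3239, 0.171]
orientation: [-1.751, -2.606, -0.0]
force: [1.0, -0.6, -2.2]
opening: 0.0377
```

```bash
python3 - <<'E'
from tcmd import *
apply([-.652,.099,.097,.0608,.1179,.2997]); print(load()[0].round(4)); rel([.6045,-.3245,.10],down(np.radians(112.5)))
E
python3 st.py
```

```text
[ 0.6045 -0.3244  0.17  ]
shift [-0.001, -0.0, 0.7] turn [0.0, -0.0, -0.0] deg 0.0
t 50.75 pos [ 0.6046 -0.3239  0.171 ] open 0.0377 F [ 1.  -0.6 -2.2]
[[-0.378, 0.9258, -0.0017], [0.9258, 0.378, 0.0013], [0.0019, -0.0011, -1.0]] q [-0.567  0.387  1.275  0.     1.482 -0.954]
```

Emit:
move_arm(
  series=[
    [0, 0, 0.2, 0, 0, 0, -1],
    [0, 0, 0.45, 0, 0, 0, -1],
    [0, 0, 0.7, 0, 0, 0, -1],
    [0, 0, 0.9, 0, 0, 0, -1],
    [0, 0, 0.9, 0, 0, 0, -1],
  ],
)

```text
t: 51.25
tool_pos: [0.6017, -0.3227, 0.0766]
orientation: [-1.742, -2.606, -0.0]
force: [-0.3, 0.7, -3.1]
opening: 0.038
```

Emit:
move_arm(
  series=[
    [0, 0, 0.2, 0, 0, 0, -1],
    [0, 0, 0.4, 0, 0, 0, -1],
    [0, 0, 0.55, 0, 0, 0, -1],
    [0, 0, 0.65, 0, 0, 0, -1],
    [0, 0, 0.68, 0, 0, 0, -1],
    [0, 0, 0.69, 0, 0, 0, -1],
    [0, 0, 0.69, 0, 0, 0, -1],
  ],
)

```text
t: 51.95
tool_pos: [0.6046, -0.3246, 0.0131]
orientation: [1.745, 2.611, 0.0]
force: [0.1, 0.2, -2.0]
opening: 0.038
```

```bash
python3 - <<'E'
from tcmd import *
apply([0,0,.9,0,0,0]);apply([0,0,.69,0,0,0]); print(load()[0].round(4))
E
python3 st.py
```

```text
[ 0.6045 -0.3244  0.011 ]
t 51.95 pos [ 0.6046 -0.3246  0.0131] open 0.038 F [ 0.1  0.2 -2. ]
[[-0.3824, 0.924, 0.0011], [0.924, 0.3824, -0.0006], [-0.001, 0.0008, -1.0]] q [-0.567  0.524  1.395  0.     1.221 -0.96 ]
```

Emit:
move_arm(
  series=[
    [0, 0, 0.015, 0, 0, 0, -1],
    [0, 0, 0.025, 0, 0, 0, -1],
    [0, 0, 0.03, 0, 0, 0, -1],
    [0, 0, 0.03, 0, 0, 0, -1],
    [0, 0, 0.03, 0, 0, 0, -1],
  ],
)

```text
t: 52.45
tool_pos: [0.6044, -0.3244, 0.0098]
orientation: [1.745, 2.611, 0.0]
force: [-1.7, 0.4, 3.3]
opening: 0.0376
```

```bash
python3 st.py
```

```text
t 52.45 pos [ 0.6044 -0.3244  0.0098] open 0.0376 F [-1.7  0.4  3.3]
[[-0.3825, 0.924, 0.0007], [0.924, 0.3825, -0.0003], [-0.0006, 0.0005, -1.0]] q [-0.567  0.528  1.397  0.     1.216 -0.96 ]
```

Contact with the pad: the force went from −2 N to +3 N. Release and rise.

Emit:
move_arm(
  series=[
    [0, 0, 0, 0, 0, 0, -0.1],
    [0, 0, 0, 0, 0, 0, 0.1],
    [0, 0, 0, 0, 0, 0, 0.35],
    [0, 0, 0, 0, 0, 0, 0.35],
    [0, 0, 0, 0, 0, 0, 0.35],
    [0, 0, 0, 0, 0, 0, 0.35],
  ],
)

```text
t: 53.05
tool_pos: [0.604, -0.3242, 0.009]
orientation: [-1.746, -2.612, -0.0]
force: [0.4, 0.7, -0.9]
opening: 0.0626
```

Emit:
move_arm(
  series=[
    [0, 0, -0.15, 0, 0, 0, 0.35],
    [0, 0, -0.4, 0, 0, 0, 0.35],
    [0, 0, -0.7, 0, 0, 0, 0.35],
    [0, 0, -1, 0, 0, 0, 0.35],
    [0, 0, -1, 0, 0, 0, 0.35],
  ],
)

```text
t: 53.55
tool_pos: [0.6074, -0.3263, 0.1171]
orientation: [1.74, 2.603, 0.001]
force: [0.5, -0.5, 1.1]
opening: 0.0626
```

Emit:
move_arm(
  series=[
    [0, 0, -0.4, 0, 0, 0, 0.35],
    [0, -0.5, -0.8, 0, 0, 0, 0.35],
    [0, -1, -0.9, 0, 0, 0, 0.35],
    [0, -1, -0.9, 0, 0, 0, 0.35],
    [0, -1, -0.9, 0, 0, 0, 0.35],
  ],
)

```text
t: 54.05
tool_pos: [0.5106, -0.3639, 0.2009]
orientation: [1.748, 2.608, -0.0]
force: [-0.2, -0.2, -0.1]
opening: 0.0627
```

```bash
python3 st.py
python3 - <<'E'
from h import *
s=Cam("scene");t=Cam("top")
cv2.imwrite("pics/fin_s.png",cv2.resize(s.img,None,fx=1.5,fy=1.5,interpolation=cv2.INTER_CUBIC)); cv2.imwrite("pics/fin_t.png",cv2.resize(t.img,None,fx=1.5,fy=1.5,interpolation=cv2.INTER_CUBIC))
E
```

```text
t 54.05 pos [ 0.5106 -0.3639  0.2009] open 0.0627 F [-0.2 -0.2 -0.1]
[[-0.38, 0.925, 0.0018], [0.925, 0.38, -0.0016], [-0.0022, 0.0011, -1.0]] q [-0.701  0.208  1.434 -0.     1.497 -1.091]
```

View pics/fin_s.png

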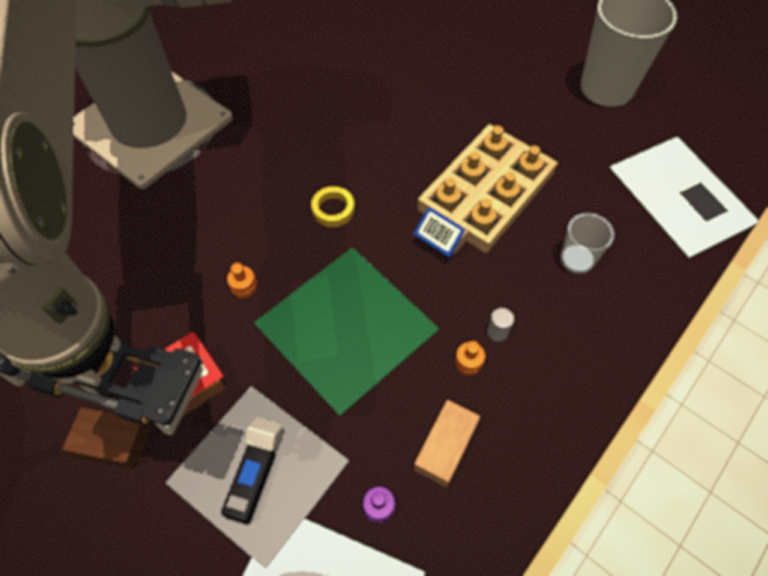

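View pics/fin_t.png

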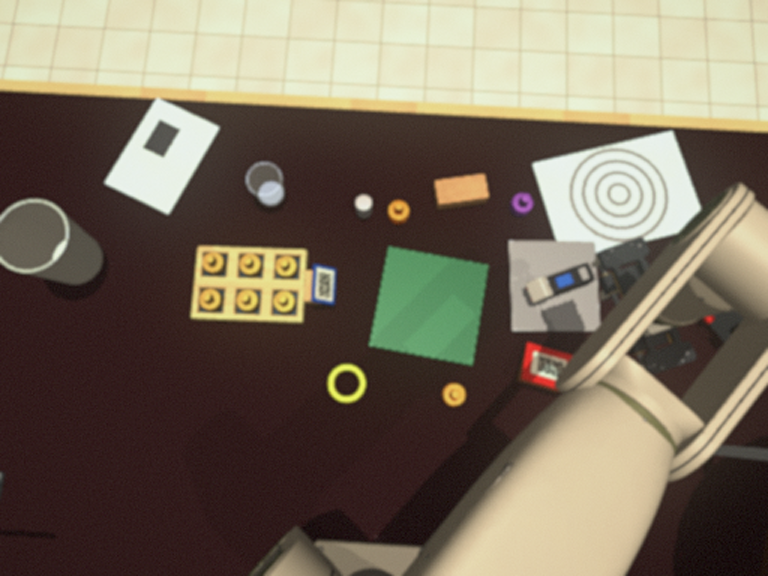

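Both views show all six masses seated in the rack, the scanner right side up on its pad, nothing else on the bench moved, and the gripper clear at 0.20 m.

Emit:
move_arm(
  series=[
    [0, 0, 0, 0, 0, 0, 0.35],
    [0, 0, 0, 0, 0, 0, 0.35],
    [0, 0, 0, 0, 0, 0, 0.35],
  ],
)

```text
t: 54.45
tool_pos: [0.5121, -0.3617, 0.1982]
orientation: [-1.743, -2.612, -0.001]
force: [0.3, 1.1, 0.3]
opening: 0.063
```

```bash
python3 -c "
from plant import *
print(close_job())"
```

```text
the job is handed in; nothing more can be done
None
```

I filled the rack, scanned both barcodes in order and laid the scanner back on its pad. The job was handed in at about 54 s. All five spares went into the empty pockets 1, 2, 3, 5 and 6, and the mass already in pocket 4 was left alone. One spare was knocked against its neighbour early on, so I measured it again before picking it up.

- **Scans:** I held each barcode for just over 3 s from 10 cm. By my own readings the aim was within about 0.5 mm of the label centre and 0.1° of square.
- **Last views:** both cameras show six upright masses seated in the rack, the scanner right way up on the grey pad and the other things where they were. The gripper was clear of everything.
- **What disagreed:** the two cameras differed by up to about 4 mm in places. The scanner's tail and its head gave positions along its length several millimetres apart. I took a middle value, so each aim point may be off by about 2 mm. I never saw the red window itself while scanning, because the gripper hid it.

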